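Pack a small bottle in a containment pot, lid it and clip the lid down

TASK

Put the small amber bottle upright into the open steel pot, then take the pot's lid by its knob from the sloping rest and set it on the pot so that it sits fully down and level on the rim. Finally swing the pot's clip fully over the edge of the lid. Set things down gently without dropping them, and leave the other beaker and bottles where they stand.

Things in the scene. Friction and masses are not known exactly. Their poses are not given: they have to be found in the camera images.
- bottle_centre (a point): Small amber glass bottle with a black screw cap, loose, standing on the worktop in front of the robot; the smaller of the loose amber bottles: 52 mm diameter, 116 mm high. Its round cap (35 mm diameter) takes the top 29 mm. Point: on its axis, half-way up (58 mm above its foot); z up its axis. About 0.16 kg. It swaps places with the beaker.
- pot: Fixed round steel pot, open at the top: outside diameter 116 mm, height 134 mm, wall 4 mm, inside diameter 108 mm, inner floor 5 mm above the worktop. Origin: centre of its underside, on the worktop; z up. The clip's pivot boss stands beside the rim on its -x side.
- pot_rim (a point): Centre of the pot's mouth, at the height of the rim (134 mm above the worktop); axes as the pot's.
- lid_knob (a point): Knob centre of the loose steel lid (0.25 kg): flange 124 mm diameter, 5 mm thick; under it a plug 8 mm deep, 99 mm diameter tapering to 90, that enters the pot's mouth with 4.5 mm play all round; on top a round black knob 26 mm diameter, 38 mm high. Point on the lid's axis, 19 mm above the flange's top, 24 mm above its underside; z out of the lid's top. 158 mm above the worktop when seated on the pot.
- rest: Fixed lid rest of sheet metal on wire legs: plate 122 x 104 mm sloping 35 degrees, lower edge towards the robot (its -x side), with two small stop pegs at the lower edge standing 17 mm off the plate. Origin on the worktop under the middle of the plate, whose top there is 52 mm high; z up. The lid starts on it, plug down, knob leaning 35 degrees towards the robot.
- clip (a joint): Angle of the pot's flat swing clip about its upright pivot: 0 = fully over the lid's edge, pointing at the pot's centre, against its stop; grows as it swings out, clockwise seen from above (starts at 1.4 to 1.8, stop at 2.1). Light friction holds it where it is left (about 1 N at the pin moves it).
- clip_pin (a point): Middle of the thumb pin that stands up on the clip: 10 mm diameter, 20 mm high (free from 147 to 166 mm above the worktop), 26 mm from the pivot's axis. Push its side to swing the clip. The clip's tongue, 15 mm wide, reaches 37 mm from the pivot; its underside passes 2.5 mm above the flange of the seated lid. x from the pivot to the pin, z up.
- clip_pivot (a point): Point on the clip's upright pivot axis, at the height of the pin's middle, 78 mm from the pot's axis on its -x side.
- beaker_centre (a point): Bystander: small glass beaker, 56 mm diameter, 71 mm high. Point: its axis, half-way up.
- big_bottle_centre (a point): Bystander: large amber bottle, 69 mm diameter, 142 mm high. Point: its axis, half-way up.
- white_bottle_centre (a point): Bystander: white plastic bottle, 52 mm diameter, 113 mm high. Point: its axis, half-way up.
Mind the look-alikes: they are no part of the job. Leave any pink or red look-alike of the part that bears bottle_centre alone.

How it is judged:
On the way, in this order (a step that is already met when the one before it is completed fails the run):
1. the small bottle stands upright inside the pot (horizontal distance between bottle_centre and pot_rim below 0.035 m and z of bottle_centre in the frame of pot between 0.056 and 0.07 m and angle between bottle_centre's own z axis and vertical below 0.12 rad), for 0.2 s.
2. the lid is seated on the pot's rim, level (horizontal distance between lid_knob and pot_rim below 0.008 m and z of lid_knob in the frame of pot between 0.154 and 0.1605 m and angle between lid_knob's own z axis and vertical below 0.04 rad), for 0.2 s.
3. the clip is swung over the lid's edge (all of step 2 and value of joint clip below 0.2 rad), for 0.2 s.
At the end, for the whole second after the job is handed in: The small bottle stands upright (within 7 degrees) on the floor of the pot, the lid sits on the rim centred within 8 mm, down within 2.5 mm and level within 2.3 degrees, the clip is within 0.2 rad of its stop over the lid's edge, and all is at rest (all of step 1 and all of step 3 and linear speed of each of lid, bottle below 0.02 m/s); the robot touches nothing.
It fails at once if the beaker or one of the other bottles is shifted by more than 30 mm or tipped by more than 17 degrees (distance of any of beaker_centre, big_bottle_centre, white_bottle_centre from where it was at the start of the episode above 0.03 m or angle between any of beaker_centre, big_bottle_centre, white_bottle_centre's own z axis and vertical above 0.3 rad).
It fails at once if the bottle or the lid is dropped: falls freely faster than 0.7 m/s (about 25 mm) ((linear speed of lid above 0.7 m/s and contact force between the fingers and lid below 0.05 N) or (linear speed of bottle above 0.7 m/s and contact force between the fingers and bottle below 0.05 N)).
It also fails if it takes over 56 s, if anything falls off the work surface, if the arm or the gripper's body presses on something with over 40 N, if the wrist force passes 120 N, or if a joint passes its speed limit or range.

ROBOT

A 6-joint arm with a two-finger parallel gripper is mounted at the origin on the work surface; the furniture and walls round the work are solid. World frame = base frame: x ahead of the robot, y to its left, z up, the work surface at z = 0. Lengths are in m, angles in rad, forces in N, time in s.
With the tool pointing down it reaches from about 0.375 to 0.975 m from the base axis. Payload 3.8 kg.
Tool frame: the origin (TCP) lies on the mounting face of the last link; the fingertips stand 173 mm ahead of it and the grasp point (between the pads) lies 155 mm ahead of it; z points along the fingers, y is the direction in which the jaws open and shut (so a half turn about z gives the same grasp; the last joint's range is limited). The gripper opens to 85 mm and grips with 20 to 120 N. Pads are 22 mm wide; open, the fingers measure 114 mm over their backs; the gripper's body (76 mm by 85 mm) begins 54 mm behind the grasp point. The pads swing forward as they close: fully open they stand 13 mm farther back than shut.
Start: joints at [-1.243, 0.264, 1.604, -0, 1.274, -0.037], TCP at [0.241, -0.631, 0.405] pointing down, gripper open.
Joint ranges: [-2.63, 2.63], [-0.94, 2.18], [0.31, 2.57], [-1.31, 4.45], [0, 2.66], [-2.55, 2.55]. Speed limits (rad/s): [2.57, 2.57, 3.14, 3.14, 3.14, 3.14].

INTERFACE

Orientations are given as a rotation vector (axis times angle).
In Python, from workcell import bot, imaging, order gives the robot as it stands. The module is installed in compiled form; this text tells all that it offers.
- The arm moves only by the shell command python3 -m creep 'ROWS' [OPENING] [FORCE]. ROWS is JSON, a list of rows, each an object with "slide": the shift along the tool's x, y, z each as a share of 25 mm, from -1 to 1, a list of three; "angular": the turn, a rotation vector about the tool's x, y, z each as a share of 4 degrees, from -1 to 1, a list of three. A call has 1 to 5 rows; each row shifts and turns the commanded pose from where the row before left it, along the tool's axes as they then stand; what a row does not reach is not made up. A row lasts 1/12 s, in which the tool goes at most 41.7 mm and 7.16 degrees, less where a joint would pass 70% of its speed; a pose out of reach is approached as far as the arm can. A call with a number of a shift or a turn outside -1 to 1 is refused whole. A call with a gripper value outside its range is refused whole. OPENING is the closure, from -1 (fully open) to 1 (shut), set as the call begins (- or left out, the last holds). The fingers move at their own pace and stop on an object; FORCE is the grip in N (left out, the last holds). Time passes only in rows, so rows that do not move let the fingers close. It gives the time, the measured TCP pose, the force and the opening at its end, in the units of the state.
- bot.read_state(): the state, without advancing time (a new reading comes with each control period).
- imaging.read_camera(name): name is "side" or "top" or "wrist"; returns (picture, depth): 400x640x3 uint8, red, green, blue; 400x640 float32, m along the optical axis (not along the pixel's ray), 0 where there is no reading.
- imaging.camera_model(name): a dict with "fovy" (degrees; the focal length in pixels is half the picture's height over the tangent of half this angle, whatever the lens; pixels are square), "cx", "cy" (the principal point, pixels), "k1" (the pictures are not rectified: a ray, as slopes to the right and down, at radius r is drawn at 1 + k1 r^2 times it, then the intrinsics apply), "camera_from_world" (4x4, takes a point from world to camera coordinates); the wrist camera has in their place "tool_from_camera" (4x4, takes a point from camera to tool coordinates, whose origin is the TCP and whose axes are the flange's). Camera axes: x right, y down, z forward; pixel columns grow to the right and rows downward; lengths in m; the calibration is good to about 2 mm. A picture is of the moment at which its call begins: read the wrist's pose just before it. camera_model takes no time and is no camera call.
- order.finish_job(): hands the job in, once; it reports no verdict.
The state is a dict: "time": time; "q": joint angles; "joint_vel": joint speeds; "joint_torque": joint torques, N m; "tool_pos": TCP position; "tcp_rot": TCP orientation; "wrist_force": force on the tool from outside, world axes, zero at the start; "torque": the same for the moment, N m; "width": opening from 0.0 (shut) to 1.0 (fully open).
Only numpy, scipy, OpenCV 4.12 (cv2) and the standard library are available. Lean on these libraries where they do the work, as an engineer would, in place of code of your own. Each camera call takes 0.05 s, during which the arm holds its last target.

## Working session

There is one attempt and no reset: what is moved stays moved. The work goes in short steps, Python scripts to look and compute and a shell command to move; the robot and the scene stay as the last step left them, time stands still between calls to the robot, and variables do not carry over. Pictures are saved under pics/ and viewed, and the job is handed in when it is done.

```bash
mkdir -p pics; ls
cat > h.py <<'E'
import numpy as np, cv2
from workcell import bot, imaging, order
from scipy.spatial.transform import Rotation as R
def T_tool(s):
    T=np.eye(4);T[:3,:3]=R.from_rotvec(s["tcp_rot"]).as_matrix();T[:3,3]=s["tool_pos"];return T
def cam(name,s=None):
    m=imaging.camera_model(name); f=200/np.tan(np.radians(m["fovy"])/2)
    if name=="wrist": wc=T_tool(s)@np.array(m["tool_from_camera"])
    else: wc=np.linalg.inv(np.array(m["camera_from_world"]))
    return dict(f=f,cx=m["cx"],cy=m["cy"],k1=m["k1"],wc=wc)
def rays(c,px):
    px=np.atleast_2d(np.array(px,float)); K=np.array([[c["f"],0,c["cx"]],[0,c["f"],c["cy"]],[0,0,1.]])
    return cv2.undistortPoints(px.reshape(-1,1,2),K,np.array([c["k1"],0,0,0,0])).reshape(-1,2)
def pts(c,px,d):
    n=rays(c,px); d=np.atleast_1d(d); P=np.c_[n*d[:,None],d]
    return P@c["wc"][:3,:3].T+c["wc"][:3,3]
def onplane(c,px,z):
    n=rays(c,px); D=np.c_[n,np.ones(len(n))]@c["wc"][:3,:3].T; o=c["wc"][:3,3]
    t=(z-o[2])/D[:,2]; return o+t[:,None]*D
def proj(c,P):
    P=np.atleast_2d(P); q=(P-c["wc"][:3,3])@c["wc"][:3,:3]; n=q[:,:2]/q[:,2:]
    r2=(n**2).sum(1,keepdims=True); n=n*(1+c["k1"]*r2); return n*c["f"]+[c["cx"],c["cy"]]
def cloud(c,d):
    v,u=np.mgrid[0:400,0:640]; P=pts(c,np.c_[u.ravel(),v.ravel()],d.ravel()).reshape(400,640,3); P[d==0]=np.nan; return P
def snap(name,fn):
    s=bot.read_state(); im,d=imaging.read_camera(name); c=cam(name,s)
    cv2.imwrite(f"pics/{fn}.png",im[:,:,::-1]); np.savez(f"pics/{fn}.npz",im=im,d=d,wc=c["wc"]); return im,d,c,s
E
python3 - <<'E'
from h import *
print(bot.read_state())
for n in ("side","top","wrist"):
    im,d,c,s=snap(n,n+"0"); print(n,c["f"],c["cx"],c["cy"],c["k1"],c["wc"].round(3).tolist(),(d>0).mean())
E
```

```text
pics
{'time': 0.0, 'q': array([-1.24287852e+00,  2.64795103e-01,  1.60540459e+00, -1.36515276e-05,
        1.27370671e+00, -3.68979375e-02]), 'joint_vel': array([-2.41518821e-03,  3.19450812e-04, -2.08202411e-03,  8.29555269e-04,
       -3.96829735e-05, -2.34412805e-04]), 'joint_torque': array([-4.04664070e-04, -5.15109551e+01, -3.67314720e+01, -2.31719814e-04,
        1.28052884e-02, -1.12364117e-05]), 'tool_pos': array([ 0.24070953, -0.63024819,  0.40331679]), 'tcp_rot': array([-3.08722224e+00, -5.69469942e-01,  5.46862542e-04]), 'wrist_force': array([-0.02923496, -1.10988431,  0.18926349]), 'torque': array([-0.03707264,  0.01194471, -0.00718179]), 'width': 1.0014525730164634}
side 368.0436151178328 319.1858144835342 200.36890509258413 -0.001610961757998602 [[0.999, -0.022, 0.05, 0.389], [-0.053, -0.633, 0.772, -0.679], [0.015, -0.774, -0.633, 0.645], [0.0, 0.0, 0.0, 1.0]] 0.99583984375
top 518.7122801006528 325.4148552885196 200.207400751199 -0.04576289751815301 [[-0.045, -0.978, 0.202, 0.204], [-0.999, 0.045, -0.004, -0.02], [-0.005, -0.202, -0.979, 1.312], [0.0, 0.0, 0.0, 1.0]] 0.99606640625
wrist 305.35318258569873 318.73005605369224 204.88235440897236 0.0029707617124635362 [[0.356, -0.886, -0.297, 0.318], [-0.934, -0.338, -0.111, -0.601], [-0.002, 0.317, -0.948, 0.373], [0.0, 0.0, 0.0, 1.0]] 0.99601953125
```

View pics/top0.png

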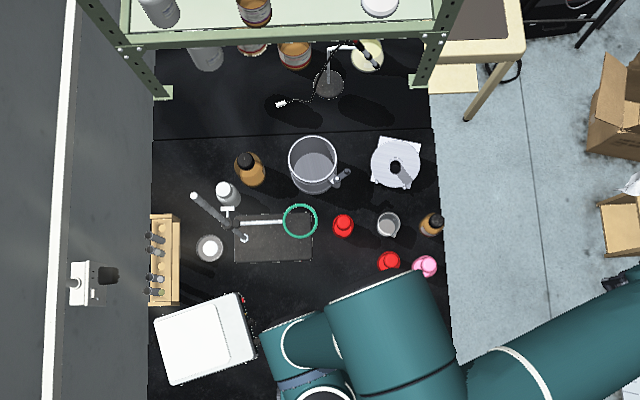

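View pics/side0.png

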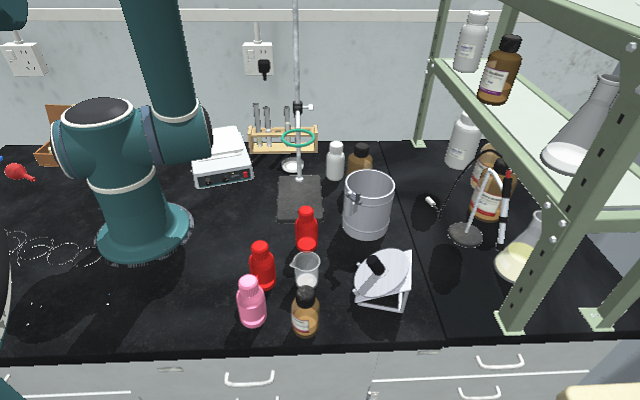

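View pics/wrist0.png

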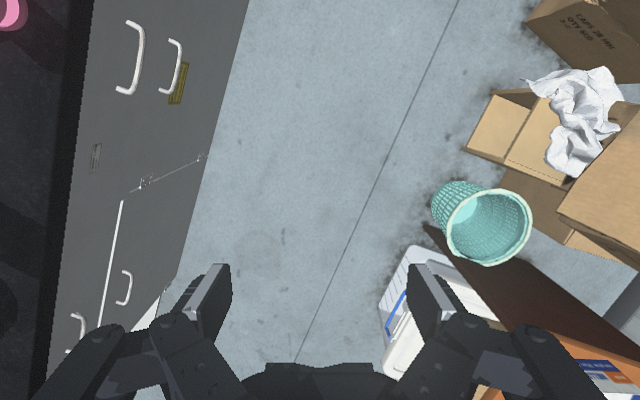

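Run:
```python
from h import *
a=cv2.imread("pics/top0.png")[120:290,220:460]; cv2.imwrite("pics/top0c.png",cv2.resize(a,None,fx=3.3,fy=3.3,interpolation=cv2.INTER_CUBIC))
a=cv2.imread("pics/side0.png")[150:350,220:440]; cv2.imwrite("pics/side0c.png",cv2.resize(a,None,fx=3,fy=3,interpolation=cv2.INTER_CUBIC))
```

```text
(no output)
```

View pics/top0c.png

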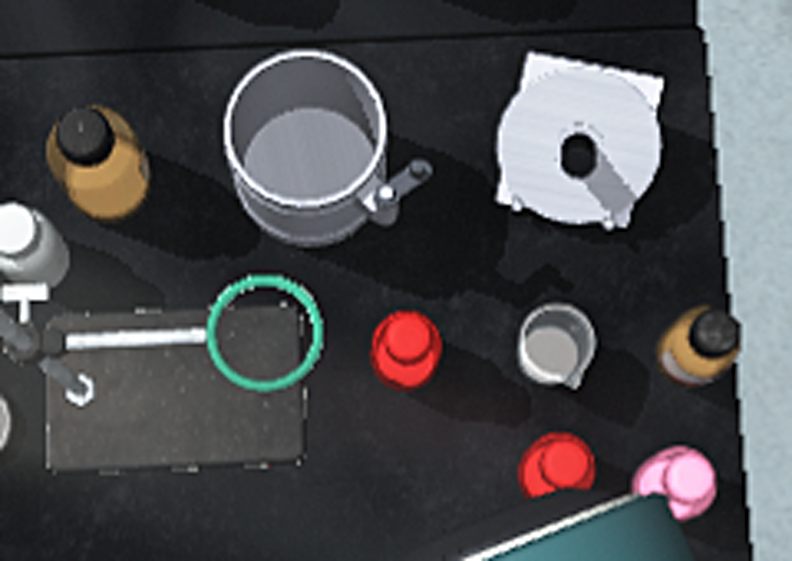

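View pics/side0c.png

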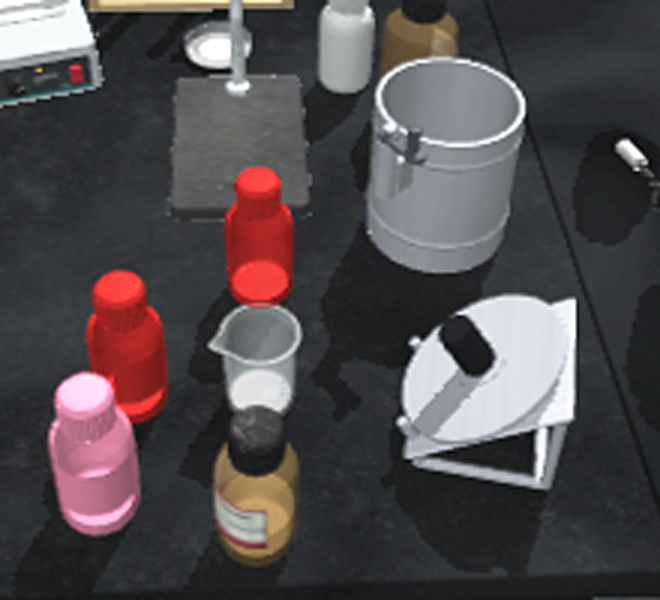

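```bash
cat > m.py <<'E'
from h import *
D={}
for n in ("top","side"):
    z=np.load(f"pics/{n}0.npz"); c=cam(n); P=cloud(c,z["d"]); D[n]=(z["im"],z["d"],c,P)
def fitc(xy):
    for _ in range(6):
        A=np.c_[2*xy,np.ones(len(xy))]; s=np.linalg.lstsq(A,(xy**2).sum(1),rcond=None)[0]; r=np.sqrt(s[2]+s[0]**2+s[1]**2)
        e=np.abs(np.hypot(*(xy-s[:2]).T)-r); xy=xy[e<max(2*np.median(e),.001)]
    return s[:2],r,len(xy)
E
python3 - <<'E'
from m import *
for n in D:
    im,d,c,P=D[n]
    x,y,z=P[...,0],P[...,1],P[...,2]
    # pot rim
    m=(abs(x-.5)<.25)&(abs(z-.134)<.004)
    q=proj(c,[[.55,0,.134],[.55,0,0]])
    print(n,q)
    for nm,u,v in (("top",313,150),("top",432,223),("top",435,219),("top",388,226),("top",394,166),("top",337,179),("top",347,171),("top",245,160),("top",225,187),("side",304,294),("side",374,264),("side",340,300),("side",369,180)):
        if nm==n: print(u,v,P[v,u].round(4), onplane(c,[u,v],0).round(3))
    h=(z>.128)&(z<.14)
    lab,L,st,ce=cv2.connectedComponentsWithStats(h.astype(np.uint8))
    for i in range(1,lab):
        if st[i,4]>60: print(n,"comp",st[i],fitc(P[L==i][:,:2]),np.median(P[L==i],0).round(4))
E
```

```text
top [[313.17756505 157.95154825]
 [314.63874333 172.40788414]]
313 150 [0.6026 0.0014 0.0276] [[0.611 0.002 0.   ]]
432 223 [ 0.3854 -0.2714  0.1117] [[ 0.402 -0.295  0.   ]]
435 219 [ 0.3935 -0.2778  0.1184] [[ 0.412 -0.303  0.   ]]
388 226 [ 0.3989 -0.1807  0.0068] [[ 0.4   -0.182  0.   ]]
394 166 [ 0.5313 -0.1943  0.0976] [[ 0.558 -0.208  0.   ]]
337 179 [ 0.4925 -0.0532  0.1492] [[ 0.53  -0.057  0.   ]]
347 171 [ 0.5054 -0.0763  0.1685] [[ 0.55  -0.085  0.   ]]
245 160 [0.5502 0.1599 0.1422] [[0.592 0.182 0.   ]]
225 187 [0.4939 0.2125 0.1153] [[0.522 0.235 0.   ]]
top comp [107  92  11 175 368] (array([0.50668851, 0.84029817]), np.float64(0.37073733524362923), 222) [0.5114 0.4781 0.1342]
top comp [288 136  49  47 290] (array([0.54800234, 0.00262315]), np.float64(0.055672768453986506), 268) [0.5507 0.0029 0.1336]
top comp [102 285   8 115 258] (array([0.13768967, 0.76233997]), np.float64(0.28720686856072336), 144) [0.1431 0.4791 0.1338]
side [[369.81114879 183.89560272]
 [364.482904   225.93845717]]
304 294 [ 0.3908 -0.2888  0.116 ] [[ 0.391 -0.203  0.   ]]
374 264 [ 0.5295 -0.20
[... 1256 characters left out ...]
.01760021797793937), 36) [0.5498 0.1486 0.1352]
side comp [345 169  50  32 295] (array([0.55079731, 0.00291197]), np.float64(0.05574160326263593), 150) [0.5553 0.0106 0.1325]
side comp [ 96 182  64  28 285] (array([0.00050389, 0.00141446]), np.float64(0.06528109252600636), 215) [ 0.0292 -0.0537  0.1342]
side comp [529 223  13  13  69] (array([ 0.87017811, -0.15803287]), np.float64(0.015509945942435793), 52) [ 0.858  -0.1668  0.1345]
side comp [630 266  10  13  64] (array([ 0.98507467, -0.27936332]), np.float64(0.006333039727279001), 62) [ 0.9873 -0.2795  0.1332]
side comp [520 269  30  24 169] (array([ 0.79485152, -0.29317663]), np.float64(0.01877758157142338), 109) [ 0.7809 -0.3045  0.1339]
```

Run:
```python
from m import *
pivs=[]
for n in D:
    im,d,c,P=D[n]; x,y,z=P[...,0],P[...,1],P[...,2]
    b=(abs(x-.39)<.05)&(abs(y+.28)<.05)
    m=b&(abs(z-.116)<.005); q=P[m]; print(n,"cap top",m.sum(),q.mean(0).round(4),fitc(q[:,:2]), (q[:,:2].min(0)+q[:,:2].max(0))/2)
    v,u=np.where(m); print("  cap px",u.mean(),v.mean(),onplane(c,[u.mean(),v.mean()],.116))
    m=b&(z>.01)&(z<.12); q=P[m]; print("  all ext",q.min(0).round(3),q.max(0).round(3))
    # lid: fit plane RANSAC-ish
    b=(abs(x-.54)<.1)&(abs(y+.2)<.09)&(z>.02)&(z<.2); q=P[b]
    # plane by slope 35
    best=None; rng=np.random.default_rng(0)
    for _ in range(800):
        t=q[rng.choice(len(q),3,replace=False)]; nn=np.cross(t[1]-t[0],t[2]-t[0]); l=np.linalg.norm(nn)
        if l<1e-5: continue
        nn/=l; nn*=np.sign(nn[2]); k=(abs((q-t[0])@nn)<.0015).sum()
        if best is None or k>best[0]: best=(k,nn,t[0])
    k,nn,p0=best; inl=abs((q-p0)@nn)<.002; qq=q[inl]; cen=qq.mean(0); nn=np.linalg.svd(qq-cen)[2][2]; nn*=np.sign(nn[2])
    h=(q-cen)@nn; print(n,"lid plane",inl.sum(),len(q),nn.round(4),"tilt",np.degrees(np.arccos(nn[2])).round(2),"az",np.degrees(np.arctan2(nn[1],nn[0])).round(1))
    ex=np.cross([0,1,0],nn);ex/=np.linalg.norm(ex);ey=np.cross(nn,ex)
    uv=np.c_[(qq-cen)@ex,(qq-cen)@ey]; hull=cv2.convexHull(uv.astype(np.float32))[:,0]; 
    cc,r,k=fitc(hull.astype(float)); print("  lid circle",r,k,(cen+cc[0]*ex+cc[1]*ey).round(4),"knobpt",(cen+cc[0]*ex+cc[1]*ey+.019*nn).round(4))
    kn=q[(h>.034)&(h<.045)]; print("  knob top",len(kn),kn.mean(0).round(4),"h",np.median((kn-cen)@nn).round(4),"->knobpt",(kn.mean(0)-.019*nn).round(4))
    # clip
    b=(np.hypot(x-.493,y+.053)<.05)&(z>.137)&(z<.175); q=P[b]; 
    print("clip",len(q)); print(q[np.argsort(-q[:,2])][:14].round(4).tolist())
    m=b&(z>.160); print(" pin",P[m].mean(0).round(4)); m=b&(z<.16);print(P[m].mean(0).round(4))
```

```text
top cap top 147 [ 0.3908 -0.2834  0.1154] (array([ 0.39041954, -0.28365394]), np.float64(0.013557638611933721), 90) [ 0.39076518 -0.28403784]
  cap px 437.21768707482994 220.24489795918367 [[ 0.39072598 -0.28330389  0.116     ]]
  all ext [ 0.364 -0.308  0.01 ] [ 0.416 -0.257  0.12 ]
top lid plane 986 2087 [-0.5511  0.1378  0.823 ] tilt 34.61 az 166.0
  lid circle 0.06142753719830799 21 [ 0.5451 -0.2019  0.0633] knobpt [ 0.5347 -0.1993  0.0789]
  knob top 84 [ 0.5249 -0.1963  0.0952] h 0.038 ->knobpt [ 0.5354 -0.1989  0.0796]
clip 135
[[0.5075, -0.0764, 0.1694], [0.5054, -0.0763, 0.1685], [0.5057, -0.0741, 0.1676], [0.5061, -0.0695, 0.1671], [0.5108, -0.0721, 0.1668], [0.5106, -0.0766, 0.1666], [0.5107, -0.0744, 0.1666], [0.5084, -0.0742, 0.1665], [0.5064, -0.0719, 0.1657], [0.5088, -0.0697, 0.1656], [0.5088, -0.072, 0.1652], [0.5085, -0.0789, 0.1652], [0.5062, -0.0787, 0.1652], [0.5041, -0.0741, 0.1648]]
 pin [ 0.5073 -0.0742  0.1662]
[ 0.4987 -0.0609  0.1475]
side cap top 226 [ 0.3931 -0.2845  0.1144] (array([ 0.39330553, -0.28392064]), np.float64(0.013014400009687536), 126) [ 0.39
[... 154 characters left out ...]
0.118]
side lid plane 1659 2498 [-0.5549  0.1436  0.8194] tilt 34.97 az 165.5
  lid circle 0.062037258745325216 23 [ 0.5461 -0.2003  0.0624] knobpt [ 0.5355 -0.1976  0.0779]
  knob top 91 [ 0.5258 -0.1969  0.0937] h 0.0377 ->knobpt [ 0.5363 -0.1996  0.0782]
clip 141
[[0.5093, -0.0758, 0.1677], [0.5077, -0.0721, 0.1675], [0.5073, -0.0752, 0.1673], [0.5122, -0.0712, 0.1667], [0.5101, -0.0711, 0.1666], [0.5139, -0.0742, 0.1663], [0.5118, -0.074, 0.1662], [0.5055, -0.0737, 0.1661], [0.5073, -0.0764, 0.1655], [0.5137, -0.0765, 0.1654], [0.5054, -0.0751, 0.1646], [0.5098, -0.0747, 0.1641], [0.512, -0.0745, 0.1639], [0.5094, -0.0777, 0.1638]]
 pin [ 0.5096 -0.0749  0.1646]
[ 0.502  -0.0653  0.147 ]
```

```bash
cat >> h.py <<'E'
def rel(pg,zdir,ydir,g=.155,s=None):
    """moves needed: tool-frame shift in units of 25mm and rotvec units of 4deg to bring grasp point pg w/ axis zdir, jaw ydir"""
    s=s or bot.read_state(); T=T_tool(s); z=np.array(zdir,float);z/=np.linalg.norm(z)
    y=np.array(ydir,float); y-=z*(y@z); y/=np.linalg.norm(y)
    if y@T[:3,1]<0:y=-y
    x=np.cross(y,z); Rg=np.c_[x,y,z]; p=np.array(pg)-g*z
    dl=T[:3,:3].T@(p-T[:3,3]); rv=R.from_matrix(T[:3,:3].T@Rg).as_rotvec()
    print("t",round(s["time"],2),"TCP",T[:3,3].round(4),"grasp",(T[:3,3]+g*T[:3,2]).round(4),"F",np.round(s["wrist_force"],1),"w",round(s["width"],3))
    print("target TCP",p.round(4),"| slide units",(dl/.025).round(2),"| rot units(4deg)",(np.degrees(rv)/4).round(2))
    return dl,rv
E
python3 - <<'E'
from h import *
s=bot.read_state();print(T_tool(s).round(3)); print(np.array(imaging.camera_model("wrist")["tool_from_camera"]).round(3))
rel([.392,-.284,.26],[0,0,-1],[0,1,0])
rel([.392,-.284,.26],[0,0,-1],T_tool(s)[:3,1])
print("pickup",[.392,-.284,.103])
# red/pink/beaker positions
from m import *
for n in D:
    im,d,c,P=D[n]; hsv=cv2.cvtColor(im,cv2.COLOR_RGB2HSV)
    m=((hsv[...,0]<5)|(hsv[...,0]>150))&(hsv[...,1]>90)&(hsv[...,2]>120)
    k,L,st,ce=cv2.connectedComponentsWithStats(m.astype(np.uint8))
    for i in range(1,k):
        if st[i,4]>100: q=P[L==i]; print(n,st[i],np.nanmin(q,0).round(3),np.nanmax(q,0).round(3))
E
```

```text
[[ 0.934  0.357 -0.001  0.241]
 [ 0.357 -0.934  0.002 -0.63 ]
 [ 0.    -0.002 -1.     0.404]
 [ 0.     0.     0.     1.   ]]
[[-0.001 -0.948 -0.317  0.083]
 [ 1.    -0.001 -0.     0.   ]
 [ 0.    -0.317  0.948  0.03 ]
 [ 0.     0.     0.     1.   ]]
t 0.15 TCP [ 0.2407 -0.6303  0.4036] grasp [ 0.2406 -0.6301  0.2486] F [-0.2  0.9  0.1] w 0.999
target TCP [ 0.392 -0.284  0.415] | slide units [ 10.59 -10.78  -0.44] | rot units(4deg) [-0.03  0.    5.23]
t 0.15 TCP [ 0.2407 -0.6303  0.4036] grasp [ 0.2406 -0.6301  0.2486] F [-0.2  0.9  0.1] w 0.999
target TCP [ 0.392 -0.284  0.415] | slide units [ 10.59 -10.78  -0.44] | rot units(4deg) [-0.03 -0.   -0.  ]
pickup [0.392, -0.284, 0.103]
top [333 214  21  23 355] [ 0.372 -0.088 -0.001] [ 0.437 -0.04   0.123]
top [377 251  23  20 330] [ 0.286 -0.192 -0.003] [ 0.336 -0.144  0.123]
top [412 255  25  22 168] [ 0.231 -0.282 -0.004] [ 0.322 -0.12   0.766]
side [  4 163  31  19 304] [-0.452  0.213  0.005] [-0.38   0.257  0.049]
side [295 205  23  48 860] [ 0.373 -0.149 -0.001] [0.425 0.073 0.117]
side [ 236  240   39   88 1971] [ 0.248 -0.282 -0.002] [ 0.331 -0.04   0.117]
```

```bash
python3 -m creep '[{"slide":[1,-0.9,0],"angular":[0,0,1]},{"slide":[1,-0.9,0],"angular":[0,0,1]},{"slide":[1,-0.9,0],"angular":[0,0,1]},{"slide":[1,-0.9,0],"angular":[0,0,1]},{"slide":[1,-0.9,0],"angular":[0,0,1]}]' -0.5 60; python3 -c "
from h import *
rel([.392,-.284,.22],[0,0,-1],[0,1,0])"
```

```text
time: 0.57
tool_pos: [0.3373, -0.4922, 0.4042]
tcp_rot: [-3.141, -0.018, 0.001]
wrist_force: [0.9, -0.0, -0.2]
width: 0.749
t 0.57 TCP [ 0.3373 -0.4922  0.4042] grasp [ 0.3372 -0.492   0.2492] F [ 0.9 -0.  -0.2] w 0.749
target TCP [ 0.392 -0.284  0.375] | slide units [ 2.29 -8.3   1.17] | rot units(4deg) [-0.01  0.01  0.16]
```

```bash
python3 -m creep '[{"slide":[0.4,-1,0],"angular":[0,0,0.16]},{"slide":[0.4,-1,0],"angular":[0,0,0]},{"slide":[0.4,-1,0],"angular":[0,0,0]},{"slide":[0.4,-1,0],"angular":[0,0,0]},{"slide":[0.3,-1,0],"angular":[0,0,0]}]'; python3 -m creep '[{"slide":[0.1,-1,0.1],"angular":[0,0,0]},{"slide":[0,-1,0.3],"angular":[0,0,0]},{"slide":[0,0,0.3],"angular":[0,0,0]},{"slide":[0,0,0.3],"angular":[0,0,0]},{"slide":[0,0,0],"angular":[0,0,0]}]'
python3 - <<'E'
from h import *
snap("wrist","w1")
rel([.392,-.284,.22],[0,0,-1],[0,1,0])
E
```

```text
time: 0.98
tool_pos: [0.3841, -0.367, 0.4044]
tcp_rot: [-3.141, -0.007, 0.0]
wrist_force: [0.2, 0.1, -0.1]
width: 0.749
time: 1.4
tool_pos: [0.3855, -0.3181, 0.3777]
tcp_rot: [-3.14, -0.008, 0.003]
wrist_force: [-0.1, 0.3, -0.3]
width: 0.751
t 1.45 TCP [ 0.3857 -0.3186  0.3785] grasp [ 0.3854 -0.3185  0.2235] F [-0.5 -0.5 -0. ] w 0.753
target TCP [ 0.392 -0.284  0.375] | slide units [ 0.26 -1.38  0.14] | rot units(4deg) [-0.01  0.02  0.06]
```

View pics/w1.png

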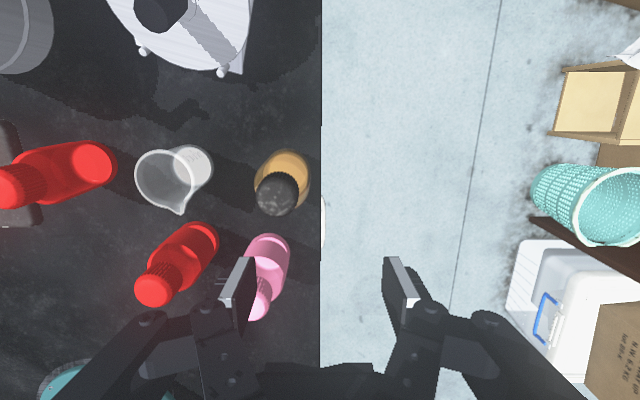

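```bash
python3 - <<'E'
from h import *
z=np.load("pics/w1.npz"); c=cam("wrist",bot.read_state()); P=cloud(c,z["d"])
b=(abs(P[...,0]-.39)<.05)&(abs(P[...,1]+.28)<.05)&(abs(P[...,2]-.116)<.005)
q=P[b]; print(len(q),q.mean(0).round(4),((q.min(0)+q.max(0))/2).round(4),q.max(0)-q.min(0))
E
python3 -m creep '[{"slide":[0.25,-0.7,0],"angular":[0,0,0]},{"slide":[0,-0.7,0],"angular":[0,0,0]},{"slide":[0,0,0],"angular":[0,0,0]}]'; python3 -c "
from h import *
rel([.391,-.284,.101],[0,0,-1],[0,1,0])"
```

```text
1315 [ 0.397  -0.2838  0.1158] [ 0.3957 -0.283   0.1149] [0.03371056 0.03357582 0.00767945]
time: 1.7
tool_pos: [0.3921, -0.2827, 0.3797]
tcp_rot: [-3.14, -0.007, 0.0]
wrist_force: [-0.8, 0.7, -0.5]
width: 0.753
t 1.7 TCP [ 0.3921 -0.2827  0.3797] grasp [ 0.3921 -0.2825  0.2247] F [-0.8  0.7 -0.5] w 0.753
target TCP [ 0.391 -0.284  0.256] | slide units [-0.04  0.06  4.95] | rot units(4deg) [-0.02  0.    0.06]
```

```bash
python3 -m creep '[{"slide":[0,0.05,0.9],"angular":[0,0,0]},{"slide":[0,0,1],"angular":[0,0,0]},{"slide":[0,0,1],"angular":[0,0,0]},{"slide":[0,0,1],"angular":[0,0,0]},{"slide":[0,0,0],"angular":[0,0,0]}]'
python3 - <<'E'
from h import *
snap("wrist","w2")
rel([.393,-.284,.101],[0,0,-1],[0,1,0])
E
```

```text
time: 2.12
tool_pos: [0.39, -0.2843, 0.2774]
tcp_rot: [-3.136, -0.006, 0.011]
wrist_force: [-1.4, 0.4, -0.4]
width: 0.752
t 2.17 TCP [ 0.3908 -0.2848  0.2797] grasp [ 0.3901 -0.2842  0.1247] F [ 0.7  0.1 -0.3] w 0.748
target TCP [ 0.393 -0.284  0.256] | slide units [ 0.09 -0.03  0.95] | rot units(4deg) [-0.05  0.07  0.05]
```

View pics/w2.png

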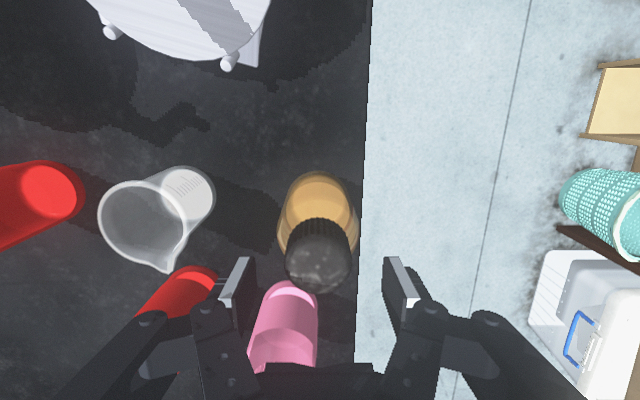

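```bash
python3 -m creep '[{"slide":[0.09,0,0.5],"angular":[0,0,0]},{"slide":[0,0,0.45],"angular":[0,0,0]},{"slide":[0,0,0],"angular":[0,0,0]}]';python3 -m creep '[{"slide":[0,0,0],"angular":[0,0,0]},{"slide":[0,0,0],"angular":[0,0,0]},{"slide":[0,0,0],"angular":[0,0,0]},{"slide":[0,0,0],"angular":[0,0,0]},{"slide":[0,0,0],"angular":[0,0,0]}]' 1 50
python3 - <<'E'
from h import *
snap("wrist","w3"); 
rel([.393,-.284,.101],[0,0,-1],[0,1,0])
E
```

```text
time: 2.42
tool_pos: [0.3941, -0.2849, 0.2578]
tcp_rot: [-3.141, -0.007, 0.002]
wrist_force: [-0.9, 0.8, -0.6]
width: 0.745
time: 2.83
tool_pos: [0.3948, -0.2847, 0.2598]
tcp_rot: [3.141, 0.007, 0.002]
wrist_force: [-1.4, 2.7, 5.2]
width: 0.392
t 2.88 TCP [ 0.3948 -0.2847  0.2598] grasp [ 0.3951 -0.2849  0.1048] F [-0.4  2.5  5.7] w 0.393
target TCP [ 0.393 -0.284  0.256] | slide units [-0.07 -0.03  0.15] | rot units(4deg) [ 0.01 -0.02  0.07]
```

View pics/w3.png

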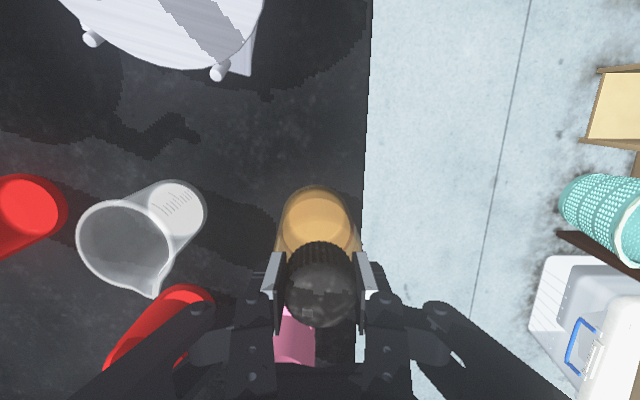

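```bash
python3 - <<'E'
from m import *
for n in D:
    im,d,c,P=D[n]
    m=(P[...,0]>.2)&(P[...,0]<.75)&(abs(P[...,1])<.3)&(P[...,2]>.15)
    q=P[m]
    if n=="top": m[260:]=0
    hs,ex,ey=np.histogram2d(P[m][:,0],P[m][:,1],bins=[np.arange(.2,.76,.05),np.arange(-.3,.31,.05)])
    print(n);
    for i in range(len(ex)-1):
        print(round(ex[i],2),[ (int(hs[i,j]), round(float(P[m][(P[m][:,0]>=ex[i])&(P[m][:,0]<ex[i+1])&(P[m][:,1]>=ey[j])&(P[m][:,1]<ey[j+1])][:,2].max()),2)) if hs[i,j]>2 else 0 for j in range(len(ey)-1)])
E
python3 -m creep '[{"slide":[0,0,-0.5],"angular":[0,0,0]},{"slide":[0,0,-1],"angular":[0,0,0]},{"slide":[0,0,-1],"angular":[0,0,0]},{"slide":[0,0,-1],"angular":[0,0,0]},{"slide":[0,0,-1],"angular":[0,0,0]}]'
```

```text
top
0.2 [0, 0, 0, 0, 0, 0, 0, 0, 0, 0, 0, 0]
0.25 [0, 0, 0, 0, 0, 0, 0, 0, 0, 0, 0, 0]
0.3 [0, 0, 0, 0, 0, 0, (23, 0.25), 0, 0, 0, 0, 0]
0.35 [0, 0, 0, 0, 0, (35, 0.25), (82, 0.25), (143, 0.25), (100, 0.25), (523, 0.52), 0, 0]
0.4 [0, 0, 0, 0, 0, 0, (84, 0.25), (26, 0.25), 0, (82, 0.25), 0, 0]
0.45 [0, 0, 0, 0, (18, 0.16), (3, 0.15), 0, 0, 0, 0, 0, 0]
0.5 [0, 0, 0, 0, (30, 0.17), 0, 0, 0, 0, 0, 0, 0]
0.55 [0, 0, 0, 0, 0, 0, 0, 0, 0, 0, 0, 0]
0.6 [0, 0, 0, 0, 0, 0, 0, 0, 0, 0, 0, 0]
0.65 [0, 0, 0, 0, 0, 0, 0, 0, 0, 0, 0, 0]
0.7 [0, 0, 0, 0, 0, (38, 0.22), 0, 0, 0, 0, 0, 0]
side
0.2 [0, 0, 0, 0, 0, (4, 0.52), (60, 0.27), 0, 0, 0, 0, 0]
0.25 [0, 0, 0, 0, 0, 0, 0, 0, 0, 0, 0, 0]
0.3 [0, 0, 0, 0, 0, 0, (3, 0.24), 0, 0, 0, 0, 0]
0.35 [0, 0, 0, 0, 0, (37, 0.24), (64, 0.24), (89, 0.24), (38, 0.25), (711, 0.48), 0, 0]
0.4 [0, 0, 0, 0, 0, 0, (51, 0.24), (17, 0.24), 0, (41, 0.24), 0, 0]
0.45 [0, 0, 0, 0, (6, 0.15), (3, 0.15), 0, 0, 0, 0, 0, 0]
0.5 [0, 0, 0, 0, (35, 0.17), 0, 0, 0, 0, 0, 0, 0]
0.55 [0, 0, 0, 0, 0, 0, 0, 0, 0, 0, 0, 0]
0.6 [0, 0, 0, 0, 0, 0, 0, 0, 0, 0, 0, 0]
0.65 [0, 0, 0, 0, 0, 0, 0, 0, 0, 0, 0, 0]
0.7 [0, 0, 0, 0, 0, (44, 0.21), 0, 0, 0, 0, 0, 0]
time: 3.3
tool_pos: [0.394, -0.2844, 0.3718]
tcp_rot: [3.141, 0.007, -0.001]
wrist_force: [0.4, -0.5, -1.7]
width: 0.389
```

```bash
python3 -m creep '[{"slide":[0,0,-1],"angular":[0,0,0]},{"slide":[0,0,-1],"angular":[0,0,0]},{"slide":[0.4,-0.8,-0.8],"angular":[0,0,0]},{"slide":[0.5,-0.9,0],"angular":[0,0,0]},{"slide":[0.5,-0.9,0],"angular":[0,0,0]}]';  python3 -m creep '[{"slide":[0.6,-0.9,0],"angular":[0,0,0]},{"slide":[0.6,-0.9,0],"angular":[0,0,0]},{"slide":[0.6,-0.9,0],"angular":[0,0,0]},{"slide":[0.6,-0.9,0],"angular":[0,0,0]},{"slide":[0.6,-0.9,0],"angular":[0,0,0]}]'; python3 -c "
from h import *
rel([.5495,.003,.29],[0,0,-1],[0,1,0])"
```

```text
time: 3.72
tool_pos: [0.4295, -0.2192, 0.4432]
tcp_rot: [3.139, 0.005, 0.006]
wrist_force: [-0.6, -0.6, -1.9]
width: 0.391
time: 4.13
tool_pos: [0.5038, -0.1053, 0.4407]
tcp_rot: [3.141, 0.008, 0.0]
wrist_force: [0.2, 0.0, -2.2]
width: 0.394
t 4.13 TCP [ 0.5038 -0.1053  0.4407] grasp [ 0.5038 -0.1054  0.2857] F [ 0.2  0.  -2.2] w 0.394
target TCP [0.5495 0.003  0.445 ] | slide units [ 1.85 -4.32 -0.17] | rot units(4deg) [ 0.01 -0.    0.07]
```

```bash
python3 -m creep '[{"slide":[0.5,-0.9,0],"angular":[0,0,0]},{"slide":[0.5,-0.9,0],"angular":[0,0,0]},{"slide":[0.4,-0.9,0],"angular":[0,0,0]},{"slide":[0.3,-0.8,0],"angular":[0,0,0]},{"slide":[0,0,0],"angular":[0,0,0]}]';  python3 - <<'E'
from h import *
snap("wrist","w4");snap("top","top4")
rel([.5495,.003,.29],[0,0,-1],[0,1,0])
E
```

```text
time: 4.55
tool_pos: [0.5465, -0.0159, 0.4406]
tcp_rot: [-3.14, -0.012, -0.001]
wrist_force: [-0.1, 1.0, -1.1]
width: 0.39
t 4.65 TCP [ 0.5456 -0.0182  0.4405] grasp [ 0.5455 -0.0183  0.2855] F [ 0.4 -0.  -1.5] w 0.389
target TCP [0.5495 0.003  0.445 ] | slide units [ 0.16 -0.85 -0.18] | rot units(4deg) [0.01 0.01 0.09]
```

View pics/w4.png

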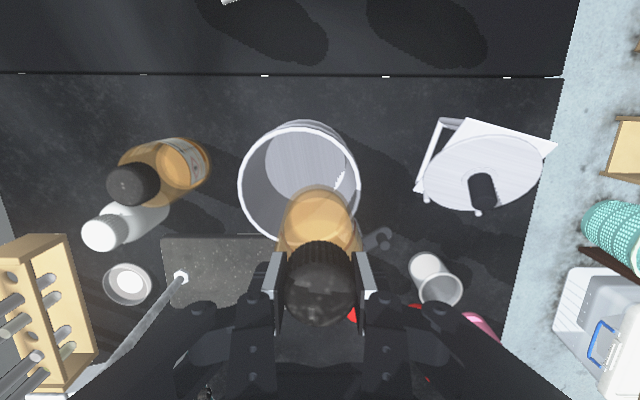

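View pics/top4.png

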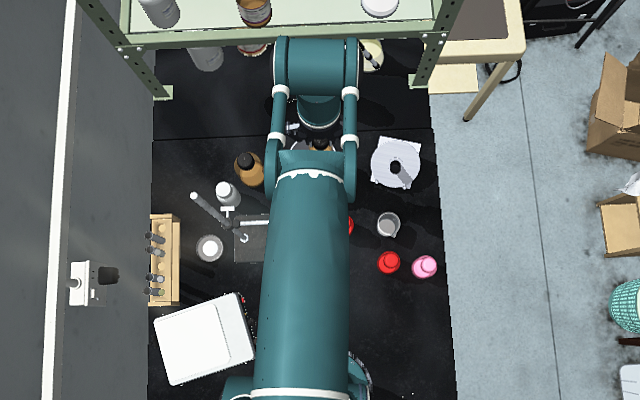

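Run:
```python
from m import *
im,d,c,P=D["top"]
for u,v in ((280,36),(280,42),(200,38),(400,30),(280,47)): print("shelf",u,v,P[v,u].round(3))
z=np.load("pics/top4.npz"); P4=cloud(c,z["d"])
for u,v in ((317,42),(317,60),(280,92),(352,60),(317,90),(320,110)): print("arm",u,v,P4[v,u].round(3))
z=np.load("pics/w4.npz"); cw=cam("wrist",bot.read_state()); Pw=cloud(cw,z["d"])
m=(abs(Pw[...,2]-.134)<.004)&(np.hypot(Pw[...,0]-.55,Pw[...,1])<.075); print(fitc(Pw[m][:,:2]))
v,u=np.where(m); print(u.min(),u.max(),v.min(),v.max())
s=bot.read_state();print(s["q"].round(3))
```

```text
shelf 280 36 [0.784 0.058 0.287]
shelf 280 42 [0.782 0.061 0.264]
shelf 200 38 [0.787 0.232 0.288]
shelf 400 30 [ 0.785 -0.203  0.289]
shelf 280 47 [0.856 0.073 0.105]
arm 317 42 [ 0.566 -0.021  0.652]
arm 317 60 [ 0.537 -0.02   0.654]
arm 280 92 [0.498 0.034 0.641]
arm 352 60 [ 0.532 -0.067  0.659]
arm 317 90 [ 0.505 -0.018  0.625]
arm 320 110 [ 0.51  -0.021  0.538]
(array([0.55182208, 0.00097601]), np.float64(0.05521493612377062), 1089)
237 359 126 240
[-7.900e-02 -2.000e-03  1.836e+00 -1.000e-03  1.308e+00  1.486e+00]
```

```bash
python3 -m creep '[{"slide":[0.16,-0.8,0],"angular":[0,0,0]},{"slide":[0,0,0],"angular":[0,0,0]},{"slide":[0,0,1],"angular":[0,0,0]},{"slide":[0,0,1],"angular":[0,0,0]},{"slide":[0,0,0],"angular":[0,0,0]}]';  python3 - <<'E'
from h import *
rel([.550,.002,.118],[0,0,-1],[0,1,0])
E
```

```text
time: 5.07
tool_pos: [0.5472, 0.0001, 0.3856]
tcp_rot: [3.141, 0.006, -0.015]
wrist_force: [-0.9, 0.4, -2.9]
width: 0.392
t 5.07 TCP [5.472e-01 1.000e-04 3.856e-01] grasp [5.457e-01 1.000e-04 2.306e-01] F [-0.9  0.4 -2.9] w 0.392
target TCP [0.55  0.002 0.273] | slide units [ 0.16 -0.08  4.5 ] | rot units(4deg) [0.01 0.13 0.06]
```

```bash
python3 -m creep '[{"slide":[0.1,-0.08,0.9],"angular":[0,0,0]},{"slide":[0,0,1],"angular":[0,0,0]},{"slide":[0,0,1],"angular":[0,0,0]},{"slide":[0,0,0.9],"angular":[0,0,0]},{"slide":[0,0,0],"angular":[0,0,0]}]';  python3 - <<'E'
from h import *
rel([.550,.002,.110],[0,0,-1],[0,1,0])
E
```

```text
time: 5.48
tool_pos: [0.5496, 0.0023, 0.2917]
tcp_rot: [3.141, 0.006, -0.014]
wrist_force: [-1.1, -0.3, -1.5]
width: 0.387
t 5.48 TCP [0.5496 0.0023 0.2917] grasp [0.5483 0.0023 0.1367] F [-1.1 -0.3 -1.5] w 0.387
target TCP [0.55  0.002 0.265] | slide units [0.02 0.01 1.07] | rot units(4deg) [0.   0.13 0.05]
```

```bash
python3 -m creep '[{"slide":[0,0,0.4],"angular":[0,0.1,0]},{"slide":[0,0,0.3],"angular":[0,0,0]},{"slide":[0,0,0.1],"angular":[0,0,0]},{"slide":[0,0,0],"angular":[0,0,0]}]';  python3 - <<'E'
from h import *
rel([.550,.002,.110],[0,0,-1],[0,1,0])
E
```

```text
time: 5.82
tool_pos: [0.5521, 0.0028, 0.2765]
tcp_rot: [3.141, 0.007, 0.011]
wrist_force: [0.6, 0.8, -1.9]
width: 0.387
t 5.82 TCP [0.5521 0.0028 0.2765] grasp [0.5532 0.0028 0.1215] F [ 0.6  0.8 -1.9] w 0.387
target TCP [0.55  0.002 0.265] | slide units [-0.09  0.03  0.46] | rot units(4deg) [ 0.   -0.1   0.06]
```

```bash
python3 -m creep '[{"slide":[0,0,0.2],"angular":[0,0,0]},{"slide":[0,0,0.15],"angular":[0,0,0]},{"slide":[0,0,0],"angular":[0,0,0]}]'; python3 -m creep '[{"slide":[0,0,0.08],"angular":[0,0,0]},{"slide":[0,0,0],"angular":[0,0,0]},{"slide":[0,0,0],"angular":[0,0,0]}]'
```

```text
time: 6.07
tool_pos: [0.552, 0.0031, 0.2668]
tcp_rot: [3.142, 0.007, 0.01]
wrist_force: [-0.6, -0.5, -1.4]
width: 0.389
time: 6.32
tool_pos: [0.5522, 0.0032, 0.2652]
tcp_rot: [-3.142, -0.007, -0.011]
wrist_force: [0.3, 0.5, -1.1]
width: 0.393
```

```bash
python3 -m creep '[{"slide":[0,0,0.08],"angular":[0,0,0]},{"slide":[0,0,0],"angular":[0,0,0]},{"slide":[0,0,0],"angular":[0,0,0]}]'; python3 -m creep '[{"slide":[0,0,0.08],"angular":[0,0,0]},{"slide":[0,0,0],"angular":[0,0,0]},{"slide":[0,0,0],"angular":[0,0,0]}]'
```

```text
time: 6.57
tool_pos: [0.5529, 0.0033, 0.2649]
tcp_rot: [-3.141, -0.007, -0.014]
wrist_force: [-1.4, 0.5, 5.0]
width: 0.388
time: 6.82
tool_pos: [0.5536, 0.0033, 0.2649]
tcp_rot: [-3.141, -0.007, -0.017]
wrist_force: [-4.4, 1.3, 14.5]
width: 0.386
```

```bash
python3 -m creep '[{"slide":[0,0,-0.08],"angular":[0,0,0]},{"slide":[0,0,-0.04],"angular":[0,0,0]},{"slide":[0,0,0],"angular":[0,0,0]}]'; python3 -m creep '[{"slide":[0,0,0],"angular":[0,0,0]},{"slide":[0,0,0],"angular":[0,0,0]},{"slide":[0,0,0],"angular":[0,0,0]},{"slide":[0,0,0],"angular":[0,0,0]}]' -0.15
python3 - <<'E'
from h import *
snap("wrist","w5")
E
```

```text
time: 7.07
tool_pos: [0.5524, 0.0032, 0.2649]
tcp_rot: [3.142, 0.007, 0.013]
wrist_force: [-1.1, -0.1, 3.7]
width: 0.389
time: 7.4
tool_pos: [0.552, 0.0031, 0.2637]
tcp_rot: [-3.142, -0.007, -0.01]
wrist_force: [1.0, 0.3, 0.2]
width: 0.577
```

View pics/w5.png

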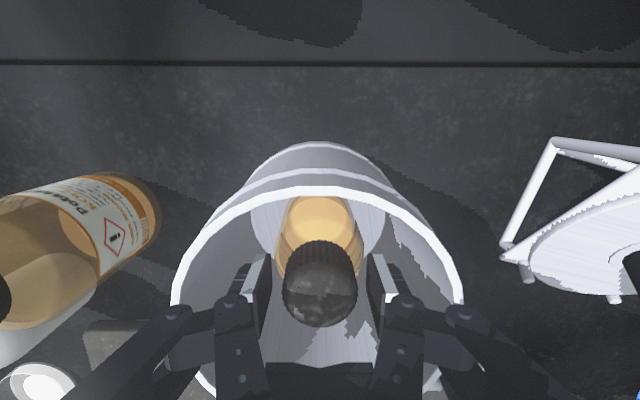

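Bottle stands free in the pot, cap at (318,285) between the open pads. Retreat upward.

```bash
python3 -m creep '[{"slide":[0,0,-0.5],"angular":[0,0,0]},{"slide":[0,0,-1],"angular":[0,0,0]},{"slide":[0,0,-1],"angular":[0,0,0]},{"slide":[0,0,-1],"angular":[0,0,0]},{"slide":[0,0,-1],"angular":[0,0,0]}]'; python3 -m creep '[{"slide":[0,0,0],"angular":[0,0,0]},{"slide":[0,0,0],"angular":[0,0,0]}]'
python3 - <<'E'
from h import *
from m import fitc
im,d,c,s=snap("wrist","w6"); P=cloud(c,d)
m=(np.hypot(P[...,0]-.55,P[...,1])<.05)&(abs(P[...,2]-.121)<.006); q=P[m]; print("cap",q.mean(0).round(4),(q.max(0)-q.min(0)).round(3),len(q))
k=[.5358,-.1990,.0787]; n=np.array([-.553,.141,.821])
print("prepose:"); rel(np.array(k)+n*.10,-n,[.247,.97,0])
print("pregrasp z+.003:"); rel(np.array(k)+n*.003,-n,[.247,.97,0])
E
```

```text
time: 7.87
tool_pos: [0.5512, 0.0031, 0.3787]
tcp_rot: [-3.142, -0.007, -0.012]
wrist_force: [0.8, 1.3, 0.2]
width: 0.579
time: 8.03
tool_pos: [0.5522, 0.0031, 0.3799]
tcp_rot: [3.141, 0.007, 0.02]
wrist_force: [0.3, 0.3, -0.3]
width: 0.576
cap [ 0.5493 -0.0064  0.1202] [0.07  0.07  0.012] 1667
prepose:
t 8.08 TCP [0.5515 0.0032 0.3779] grasp [0.5529 0.0031 0.2229] F [ 0.1  0.4 -0. ] w 0.577
target TCP [ 0.3948 -0.163   0.2881] | slide units [-6.33  6.62  3.54] | rot units(4deg) [-1.12  8.53  3.52]
pregrasp z+.003:
t 8.08 TCP [0.5515 0.0032 0.3779] grasp [0.5529 0.0031 0.2229] F [ 0.1  0.4 -0. ] w 0.577
target TCP [ 0.4484 -0.1767  0.2084] | slide units [-4.22  7.18  6.74] | rot units(4deg) [-1.12  8.53  3.52]
```

View pics/w6.png

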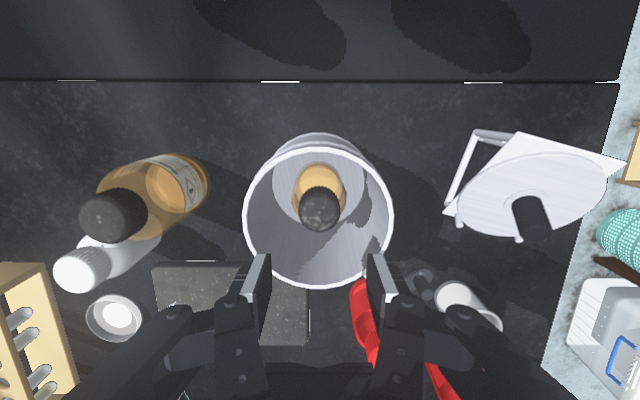

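```bash
python3 -m creep '[{"slide":[-0.7,1,0],"angular":[0,0,0]},{"slide":[-0.8,1,0],"angular":[0,0,0]},{"slide":[-0.8,1,0],"angular":[0,0,0]},{"slide":[-0.8,1,0],"angular":[0,0,0]},{"slide":[-0.8,1,0],"angular":[0,0,0]}]' -0.1; python3 -m creep '[{"slide":[-0.9,1,0],"angular":[0,0,0.5]},{"slide":[-0.9,0.6,0],"angular":[-0.1,1,0.5]},{"slide":[0,0,0],"angular":[-0.1,1,0.5]},{"slide":[0,0,0],"angular":[-0.1,1,0.5]},{"slide":[0,0,0],"angular":[-0.2,1,0.5]}]'; python3 -c "
from h import *
k=[.5358,-.1990,.0787]; n=np.array([-.553,.141,.821])
rel(np.array(k)+n*.10,-n,[.247,.97,0])"
```

```text
time: 8.5
tool_pos: [0.4528, -0.1228, 0.3742]
tcp_rot: [-3.141, -0.008, -0.006]
wrist_force: [0.5, -0.3, 1.2]
width: 0.549
time: 8.92
tool_pos: [0.408, -0.162, 0.374]
tcp_rot: [3.06, -0.269, 0.441]
wrist_force: [0.7, 0.0, 0.7]
width: 0.552
t 8.92 TCP [ 0.408 -0.162  0.374] grasp [ 0.4509 -0.1716  0.2253] F [0.7 0.  0.7] w 0.552
target TCP [ 0.3948 -0.163   0.2881] | slide units [-1.47  0.09  3.15] | rot units(4deg) [-0.29  4.57  1.01]
```

```bash
python3 -m creep '[{"slide":[-0.1,0,0.2],"angular":[-0.1,1,0.25]},{"slide":[-0.1,0,0.2],"angular":[-0.1,1,0.25]},{"slide":[-0.1,0,0.2],"angular":[-0.1,1,0.25]},{"slide":[0,0,0],"angular":[0,0.7,0.2]},{"slide":[0,0,0],"angular":[0,0,0]}]'
python3 - <<'E'
from h import *
k=[.5358,-.1990,.0787]; n=np.array([-.553,.141,.821])
rel(np.array(k)+n*.10,-n,[.247,.97,0])
im,d,c,s=snap("wrist","w7")
E
```

```text
time: 9.33
tool_pos: [0.4057, -0.1609, 0.3562]
tcp_rot: [2.94, -0.357, 0.818]
wrist_force: [0.1, 0.2, -1.0]
width: 0.549
t 9.33 TCP [ 0.4057 -0.1609  0.3562] grasp [ 0.4834 -0.1808  0.2235] F [ 0.1  0.2 -1. ] w 0.549
target TCP [ 0.3948 -0.163   0.2881] | slide units [-1.76  0.18  2.12] | rot units(4deg) [0.   0.92 0.11]
```

View pics/w7.png

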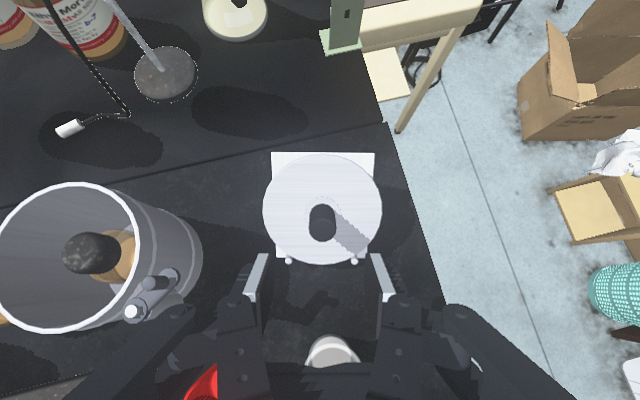

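Run:
```python
from m import *
z=np.load("pics/w7.npz"); c=cam("wrist",bot.read_state()); c["wc"]=z["wc"]; P=cloud(c,z["d"]).reshape(-1,3)
q=P[(abs(P[:,0]-.54)<.1)&(abs(P[:,1]+.2)<.09)&(P[:,2]>.02)&(P[:,2]<.2)]
cen=np.array([.5456,-.2011,.0630]);n=np.array([-.553,.141,.821])
for _ in range(5):
    h=(q-cen)@n; i=(abs(h)<.003)&(np.linalg.norm(q-cen,axis=1)<.055); cc=q[i].mean(0); n=np.linalg.svd(q[i]-cc)[2][2]; n*=np.sign(n[2]); cen=cen-n*((cen-cc)@n)
h=(q-cen)@n; kn=q[(h>.033)&(h<.042)]; print(n.round(4),i.sum(),"tilt",np.degrees(np.arccos(n[2])))
t=kn[:]; mid=(t.min(0)+t.max(0))/2; print("knob top",t.mean(0).round(4),mid.round(4),np.median((t-cen)@n),"knobpt",(mid-.019*n).round(4),(t.mean(0)-.019*n).round(4))
```

```text
[-0.5562  0.1427  0.8187] 7272 tilt 35.04213537108874
knob top [ 0.5284 -0.1951  0.0954] [ 0.5286 -0.1951  0.0943] 0.037680551210484525 knobpt [ 0.5392 -0.1978  0.0787] [ 0.539  -0.1978  0.0798]
```

```bash
cat > k.py <<'E'
from h import *
k=np.array([.537,-.1985,.079]); n=np.array([-.555,.142,.820]); n/=np.linalg.norm(n)
import sys
for o in map(float,sys.argv[1:]): print("off",o); rel(k+n*o,-n,[.248,.97,0])
E
python3 -m creep '[{"slide":[-0.6,0,0.3],"angular":[0,0.9,0.1]},{"slide":[-0.6,0.1,0.3],"angular":[0,0,0]},{"slide":[-0.4,0.1,0.3],"angular":[0,0,0]},{"slide":[0,0,0],"angular":[0,0,0]},{"slide":[0,0,0],"angular":[0,0,0]}]'; python3 k.py .06 .004
```

```text
time: 9.8
tool_pos: [0.3856, -0.1614, 0.3174]
tcp_rot: [2.906, -0.362, 0.909]
wrist_force: [0.4, 0.9, 0.4]
width: 0.548
off 0.06
t 9.8 TCP [ 0.3856 -0.1614  0.3174] grasp [ 0.4712 -0.1833  0.19  ] F [0.4 0.9 0.4] w 0.548
target TCP [ 0.4177 -0.168   0.2552] | slide units [-0.34 -0.06  2.79] | rot units(4deg) [-0.    0.05  0.04]
off 0.004
t 9.8 TCP [ 0.3856 -0.1614  0.3174] grasp [ 0.4712 -0.1833  0.19  ] F [0.4 0.9 0.4] w 0.548
target TCP [ 0.4488 -0.1759  0.2093] | slide units [-0.33 -0.06  5.03] | rot units(4deg) [-0.    0.05  0.04]
```

```bash
python3 -m creep '[{"slide":[-0.2,-0.05,0.8],"angular":[0,0,0]},{"slide":[-0.1,0,1],"angular":[0,0,0]},{"slide":[0,0,0.8],"angular":[0,0,0]},{"slide":[0,0,0],"angular":[0,0,0]},{"slide":[0,0,0],"angular":[0,0,0]}]'; python3 k.py  .004; python3 -c "
from h import *
snap('wrist','w8')"
```

```text
time: 10.22
tool_pos: [0.417, -0.1681, 0.2606]
tcp_rot: [2.906, -0.36, 0.911]
wrist_force: [-0.0, -0.1, -0.4]
width: 0.554
off 0.004
t 10.22 TCP [ 0.417  -0.1681  0.2606] grasp [ 0.5028 -0.1899  0.1334] F [-0.  -0.1 -0.4] w 0.554
target TCP [ 0.4488 -0.1759  0.2093] | slide units [-0.1  -0.01  2.43] | rot units(4deg) [-0.01  0.03  0.05]
```

View pics/w8.png

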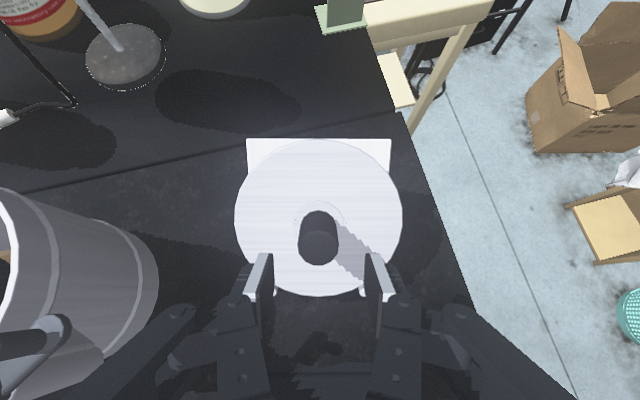

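```bash
python3 -m creep '[{"slide":[-0.1,0,0.7],"angular":[0,0,0]},{"slide":[0,0,0.7],"angular":[0,0,0]},{"slide":[0,0,0.6],"angular":[0,0,0]},{"slide":[0,0,0.3],"angular":[0,0,0]},{"slide":[0,0,0],"angular":[0,0,0]}]'; python3 -m creep '[{"slide":[0,0,0],"angular":[0,0,0]},{"slide":[0,0,0],"angular":[0,0,0]}]'; python3 k.py  .004; python3 -c "
from h import *
snap('wrist','w9')"
```

```text
time: 10.68
tool_pos: [0.447, -0.176, 0.2127]
tcp_rot: [2.904, -0.361, 0.914]
wrist_force: [0.0, -0.4, -0.5]
width: 0.551
time: 10.85
tool_pos: [0.4465, -0.176, 0.2136]
tcp_rot: [2.902, -0.36, 0.916]
wrist_force: [0.6, -0.6, -0.5]
width: 0.551
off 0.004
t 10.85 TCP [ 0.4465 -0.176   0.2136] grasp [ 0.5328 -0.1981  0.0867] F [ 0.6 -0.6 -0.5] w 0.551
target TCP [ 0.4488 -0.1759  0.2093] | slide units [-0.03 -0.02  0.19] | rot units(4deg) [ 0.01 -0.03  0.05]
```

View pics/w9.png

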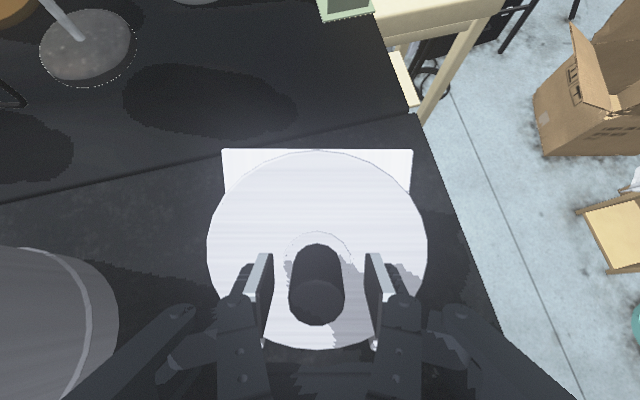

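```bash
python3 -m creep '[{"slide":[0,0,0.15],"angular":[0,0,0]},{"slide":[0,0,0],"angular":[0,0,0]}]'; python3 -m creep '[{"slide":[0,0,0],"angular":[0,0,0]},{"slide":[0,0,0],"angular":[0,0,0]},{"slide":[0,0,0],"angular":[0,0,0]},{"slide":[0,0,0],"angular":[0,0,0]},{"slide":[0,0,0],"angular":[0,0,0]}]' 1 60;python3 k.py  .004; python3 -c "
from h import *
snap('wrist','w10')"
```

```text
time: 11.07
tool_pos: [0.4484, -0.1764, 0.2095]
tcp_rot: [2.903, -0.361, 0.915]
wrist_force: [-1.5, 0.9, -1.1]
width: 0.55
time: 11.48
tool_pos: [0.4482, -0.1761, 0.2093]
tcp_rot: [2.904, -0.361, 0.913]
wrist_force: [-4.0, 2.8, 5.2]
width: 0.289
off 0.004
t 11.48 TCP [ 0.4482 -0.1761  0.2093] grasp [ 0.5342 -0.1981  0.0823] F [-4.   2.8  5.2] w 0.289
target TCP [ 0.4488 -0.1759  0.2093] | slide units [ 0.02 -0.01  0.01] | rot units(4deg) [-0.    0.    0.04]
```

View pics/w10.png

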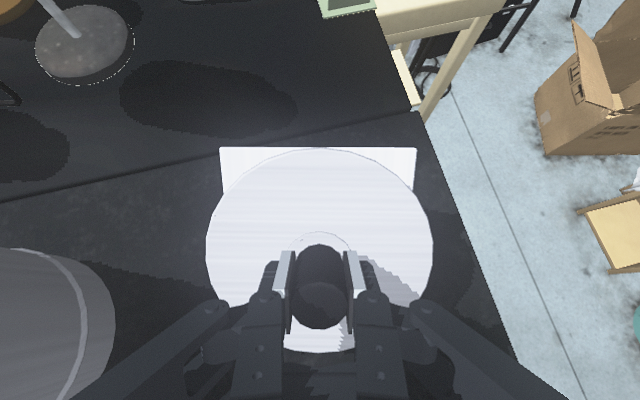

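```bash
python3 -m creep '[{"slide":[0,0,-0.4],"angular":[0,0,0]},{"slide":[0,0,-0.7],"angular":[0,0,0]},{"slide":[0,0,-0.8],"angular":[0,0,0]},{"slide":[0.5,0,-0.8],"angular":[0,0,0]},{"slide":[0.57,0,-0.82],"angular":[0,0,0]}]';python3 -c "
from h import *
snap('wrist','w11');print(T_tool(bot.read_state()).round(3), bot.read_state()['wrist_force'])"
```

```text
time: 11.95
tool_pos: [0.4186, -0.1682, 0.2947]
tcp_rot: [2.908, -0.362, 0.904]
wrist_force: [1.2, -0.4, -1.4]
width: 0.29
[[ 0.792 -0.246  0.559  0.422]
 [-0.199 -0.969 -0.145 -0.17 ]
 [ 0.577  0.004 -0.816  0.302]
 [ 0.     0.     0.     1.   ]] [ 3.38084437 -0.90177533  2.01902837]
```

View pics/w11.png

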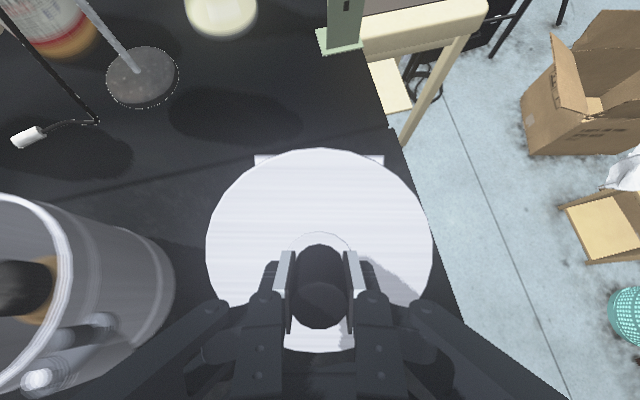

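```bash
python3 -m creep '[{"slide":[0.7,0,-0.7],"angular":[0,-1,0]},{"slide":[0.7,0,-0.7],"angular":[0,-1,0]},{"slide":[0.7,0,-0.6],"angular":[0,-1,0]},{"slide":[0.7,0,-0.6],"angular":[0,-1,0]},{"slide":[0.6,0,-0.5],"angular":[0,-1,0]}]'; python3 -c "
from h import *
rel([.55,.0025,.23],[0,0,-1],[.248,.97,0])"
```

```text
time: 12.42
tool_pos: [0.4594, -0.1786, 0.4046]
tcp_rot: [3.058, -0.381, 0.396]
wrist_force: [-0.1, 0.0, -2.3]
width: 0.288
t 12.42 TCP [ 0.4594 -0.1786  0.4046] grasp [ 0.4976 -0.1887  0.2547] F [-0.1  0.  -2.3] w 0.288
target TCP [0.55   0.0025 0.385 ] | slide units [ 1.48 -7.91  1.18] | rot units(4deg) [ 0.03 -3.69  0.04]
```

```bash
python3 -m creep '[{"slide":[0.2,-0.7,0],"angular":[0,-1,0]},{"slide":[0.2,-0.9,0],"angular":[0,-1,0]},{"slide":[0.2,-0.9,0],"angular":[0,-1,0]},{"slide":[0.2,-0.9,0],"angular":[0,-0.7,0]},{"slide":[0.2,-0.9,0],"angular":[0,0,0]}]'; python3 -m creep '[{"slide":[0.1,-0.9,0],"angular":[0,0,0]},{"slide":[0,-0.9,0],"angular":[0,0,0]},{"slide":[0,0,0],"angular":[0,0,0]},{"slide":[0,0,0],"angular":[0,0,0]}]'; python3 -c "
from h import *
rel([.55,.0025,.23],[0,0,-1],[.248,.97,0]);snap('wrist','w12'); snap('side','s12')"
```

```text
time: 12.83
tool_pos: [0.5103, -0.0795, 0.4049]
tcp_rot: [3.116, -0.388, -0.004]
wrist_force: [0.4, 0.3, -2.1]
width: 0.284
time: 13.17
tool_pos: [0.5231, -0.0364, 0.4049]
tcp_rot: [3.116, -0.384, 0.0]
wrist_force: [0.5, 0.1, -3.4]
width: 0.286
t 13.17 TCP [ 0.5231 -0.0364  0.4049] grasp [ 0.523  -0.0368  0.2499] F [ 0.5  0.1 -3.4] w 0.286
target TCP [0.55   0.0025 0.385 ] | slide units [ 0.67 -1.77  0.79] | rot units(4deg) [ 0.03 -0.    0.07]
```

View pics/w12.png

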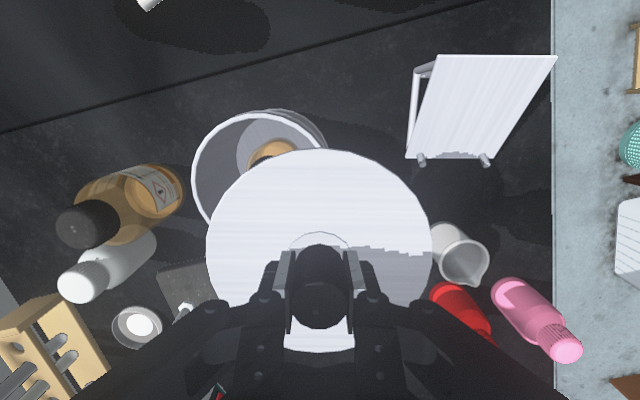

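View pics/s12.png

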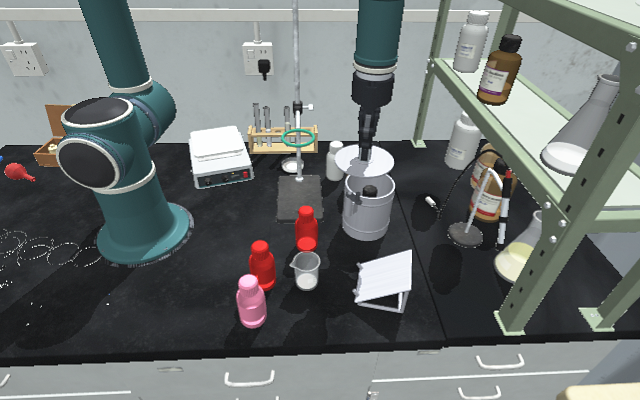

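```bash
cat > lid.py <<'E'
from m import *
def lidfit(P,c0,zr=.03):
    q=P.reshape(-1,3); q=q[np.isfinite(q[:,0])]; q=q[np.linalg.norm(q-c0,axis=1)<.08]; best=None; rng=np.random.default_rng(1)
    for _ in range(600):
        t=q[rng.choice(len(q),3,replace=False)]; nn=np.cross(t[1]-t[0],t[2]-t[0]); l=np.linalg.norm(nn)
        if l<1e-5: continue
        nn/=l; nn*=np.sign(nn[2])
        if nn[2]<.9: continue
        k=(abs((q-t[0])@nn)<.0015).sum()
        if best is None or k>best[0]: best=(k,nn,t[0])
    k,nn,p0=best; qq=q[abs((q-p0)@nn)<.003]; cen=qq.mean(0); nn=np.linalg.svd(qq-cen)[2][2]; nn*=np.sign(nn[2])
    hull=cv2.convexHull((qq[:,:2]).astype(np.float32))[:,0].astype(float)
    cc,r,kk=fitc(hull); z=cen[2]-((cc-cen[:2])@nn[:2])/nn[2]
    print("lid n",nn.round(4),"pts",len(qq),"flange top centre",cc.round(4),z.round(4),"r",r.round(4),"knobpt",(np.r_[cc,z]+.019*nn).round(4))
E
python3 - <<'E'
from lid import *
s=bot.read_state();g=T_tool(s)[:3,3]+.155*T_tool(s)[:3,2]
z=np.load("pics/s12.npz");c=cam("side");lidfit(cloud(c,z["d"]),g-[0,0,.024])
z=np.load("pics/w12.npz");c=cam("wrist",s);lidfit(cloud(c,z["d"]),g-[0,0,.024])
im,d,c,_=snap("top","t12")
print(g.round(4))
E
```

```text
bash:  1480 Killed                     python3 - <<'E'
from lid import *
s=bot.read_state();g=T_tool(s)[:3,3]+.155*T_tool(s)[:3,2]
z=np.load("pics/s12.npz");c=cam("side");lidfit(cloud(c,z["d"]),g-[0,0,.024])
z=np.load("pics/w12.npz");c=cam("wrist",s);lidfit(cloud(c,z["d"]),g-[0,0,.024])
im,d,c,_=snap("top","t12")
print(g.round(4))
E
```

```bash
sed -i 's/svd(qq-cen)/svd(qq-cen,full_matrices=False)/' lid.py
python3 - <<'E'
from lid import *
s=bot.read_state();g=T_tool(s)[:3,3]+.155*T_tool(s)[:3,2]; print(s["time"],g.round(4))
z=np.load("pics/s12.npz");c=cam("side");lidfit(cloud(c,z["d"]),g-[0,0,.024])
z=np.load("pics/w12.npz");c=cam("wrist",s);c["wc"]=z["wc"];lidfit(cloud(c,z["d"]),g-[0,0,.024])
E
```

```text
13.2667 [ 0.5228 -0.0381  0.2504]
lid n [-2.3e-03 -4.0e-04  1.0e+00] pts 1328 flange top centre [ 0.5225 -0.038 ] 0.2268 r 0.0615 knobpt [ 0.5225 -0.038   0.2458]
lid n [-0.0015  0.0022  1.    ] pts 25463 flange top centre [ 0.5239 -0.0364] 0.2276 r 0.0616 knobpt [ 0.5239 -0.0364  0.2466]
```

```bash
python3 -m creep '[{"slide":[0.35,-0.85,0],"angular":[0,0,0]},{"slide":[0.34,-0.85,0],"angular":[0,0,0]},{"slide":[0,0,0],"angular":[0,0,0]},{"slide":[0,0,0],"angular":[0,0,0]}]'; python3 -c "
from h import *
rel([.5502,.002,.18],[0,0,-1],[.248,.97,0])"
```

```text
time: 13.6
tool_pos: [0.5503, -0.0009, 0.4059]
tcp_rot: [3.115, -0.388, 0.002]
wrist_force: [-0.9, 0.1, -2.9]
width: 0.293
t 13.6 TCP [ 0.5503 -0.0009  0.4059] grasp [ 0.5504 -0.0013  0.2509] F [-0.9  0.1 -2.9] w 0.293
target TCP [0.5502 0.002  0.335 ] | slide units [-0.04 -0.12  2.83] | rot units(4deg) [ 0.04 -0.02  0.04]
```

```bash
python3 -m creep '[{"slide":[0,-0.12,0.8],"angular":[0,0,0]},{"slide":[0,0,0.8],"angular":[0,0,0]},{"slide":[0,0,0.7],"angular":[0,0,0]},{"slide":[0,0,0],"angular":[0,0,0]},{"slide":[0,0,0],"angular":[0,0,0]}]'
python3 - <<'E'
from lid import *
T=rel([.5502,.002,.1625],[0,0,-1],[.248,.97,0])
s=bot.read_state();g=T_tool(s)[:3,3]+.155*T_tool(s)[:3,2]
im,d,c,_=snap("side","s13");P=cloud(c,d);lidfit(P,g-[0,0,.024])
cv2.imwrite("pics/s13c.png",cv2.resize(im[90:260,300:440,::-1],None,fx=3.5,fy=3.5,interpolation=cv2.INTER_CUBIC))
E
```

```text
time: 14.02
tool_pos: [0.5499, 0.0013, 0.3474]
tcp_rot: [3.114, -0.39, -0.003]
wrist_force: [0.4, -0.1, -2.1]
width: 0.289
t 14.02 TCP [0.5499 0.0013 0.3474] grasp [0.5496 0.0008 0.1924] F [ 0.4 -0.1 -2.1] w 0.289
target TCP [0.5502 0.002  0.3175] | slide units [ 0.01 -0.03  1.2 ] | rot units(4deg) [0.05 0.02 0.01]
lid n [4.0e-04 1.2e-03 1.0e+00] pts 1166 flange top centre [0.5492 0.0007] 0.1691 r 0.0617 knobpt [0.5492 0.0007 0.1881]
```

View pics/s13c.png

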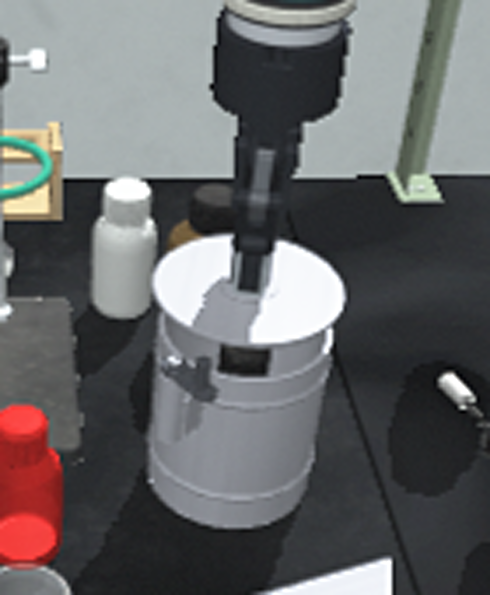

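```bash
python3 -m creep '[{"slide":[0.03,-0.05,0.4],"angular":[0,0,0]},{"slide":[0,0,0.3],"angular":[0,0,0]},{"slide":[0,0,0.2],"angular":[0,0,0]},{"slide":[0,0,0],"angular":[0,0,0]}]'; python3 -m creep '[{"slide":[0,0,0.1],"angular":[0,0,0]},{"slide":[0,0,0],"angular":[0,0,0]},{"slide":[0,0,0],"angular":[0,0,0]}]'; python3 -m creep '[{"slide":[0,0,0.1],"angular":[0,0,0]},{"slide":[0,0,0],"angular":[0,0,0]},{"slide":[0,0,0],"angular":[0,0,0]}]'
```

```text
time: 14.4
tool_pos: [0.5514, 0.0032, 0.3247]
tcp_rot: [3.115, -0.388, -0.001]
wrist_force: [-1.2, -0.1, -2.7]
width: 0.29
time: 14.65
tool_pos: [0.5521, 0.0033, 0.3237]
tcp_rot: [3.115, -0.388, 0.003]
wrist_force: [0.8, -0.1, -2.6]
width: 0.286
time: 14.9
tool_pos: [0.552, 0.0033, 0.3211]
tcp_rot: [3.115, -0.388, 0.002]
wrist_force: [-0.1, 0.7, -1.2]
width: 0.286
```

```bash
python3 -m creep '[{"slide":[-0.03,0.03,0.1],"angular":[0,0,0]},{"slide":[0,0,0],"angular":[0,0,0]},{"slide":[0,0,0],"angular":[0,0,0]}]'; python3 -m creep '[{"slide":[0,0,0.08],"angular":[0,0,0]},{"slide":[0,0,0],"angular":[0,0,0]},{"slide":[0,0,0],"angular":[0,0,0]}]'
```

```text
time: 15.15
tool_pos: [0.5509, 0.0027, 0.3184]
tcp_rot: [3.115, -0.389, 0.002]
wrist_force: [-0.0, -0.7, -2.5]
width: 0.287
time: 15.4
tool_pos: [0.5513, 0.0026, 0.3171]
tcp_rot: [3.115, -0.388, 0.004]
wrist_force: [-0.7, -0.1, 0.1]
width: 0.288
```

```bash
python3 -m creep '[{"slide":[0,0,0.06],"angular":[0,0,0]},{"slide":[0,0,0],"angular":[0,0,0]},{"slide":[0,0,0],"angular":[0,0,0]}]'; python3 -m creep '[{"slide":[0,0,0.06],"angular":[0,0,0]},{"slide":[0,0,0],"angular":[0,0,0]},{"slide":[0,0,0],"angular":[0,0,0]}]'
python3 - <<'E'
from lid import *
T=rel([.5502,.002,.1625],[0,0,-1],[.248,.97,0])
s=bot.read_state();g=T_tool(s)[:3,3]+.155*T_tool(s)[:3,2]
im,d,c,_=snap("side","s14");P=cloud(c,d);lidfit(P,g-[0,0,.024])
cv2.imwrite("pics/s14c.png",cv2.resize(im[90:260,300:440,::-1],None,fx=3.5,fy=3.5,interpolation=cv2.INTER_CUBIC))
E
```

```text
time: 15.65
tool_pos: [0.5514, 0.0026, 0.317]
tcp_rot: [3.115, -0.389, 0.004]
wrist_force: [-4.2, -0.7, 7.4]
width: 0.286
time: 15.9
tool_pos: [0.5514, 0.0026, 0.317]
tcp_rot: [3.115, -0.388, 0.005]
wrist_force: [-6.6, -0.2, 15.4]
width: 0.283
t 15.9 TCP [0.5514 0.0026 0.317 ] grasp [0.5518 0.0022 0.162 ] F [-6.6 -0.2 15.4] w 0.283
target TCP [0.5502 0.002  0.3175] | slide units [-0.04  0.04 -0.02] | rot units(4deg) [ 0.03 -0.05  0.03]
lid n [-6.0e-04 -4.7e-03  1.0e+00] pts 1135 flange top centre [0.5511 0.002 ] 0.1387 r 0.0613 knobpt [0.5511 0.0019 0.1577]
```

View pics/s14c.png

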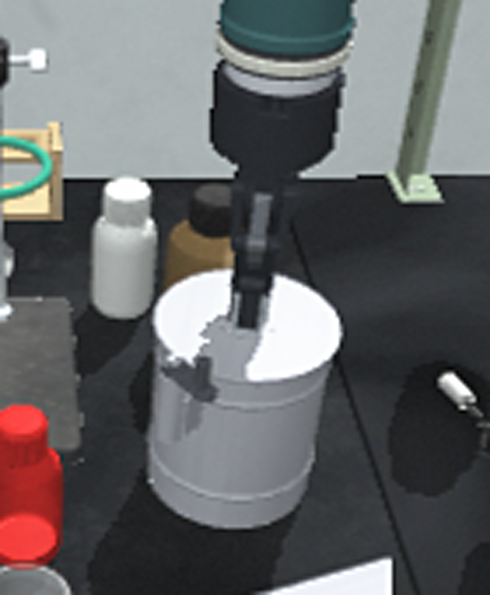

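```bash
python3 -m creep '[{"slide":[0,0,-0.08],"angular":[0,0,0]},{"slide":[0,0,0],"angular":[0,0,0]},{"slide":[0,0,0],"angular":[0,0,0]}]'; python3 -m creep '[{"slide":[0,0,0],"angular":[0,0,0]},{"slide":[0,0,0],"angular":[0,0,0]},{"slide":[0,0,0],"angular":[0,0,0]},{"slide":[0,0,0],"angular":[0,0,0]}]' -0.15; python3 -m creep '[{"slide":[0,0,-0.4],"angular":[0,0,0]},{"slide":[0,0,-0.8],"angular":[0,0,0]},{"slide":[0,0,-0.8],"angular":[0,0,0]},{"slide":[0,0,-0.6],"angular":[0,0,0]},{"slide":[0,0,0],"angular":[0,0,0]}]'
python3 - <<'E'
from lid import *
im,d,c,_=snap("side","s15");P=cloud(c,d);lidfit(P,np.array([.5505,.002,.139]))
cv2.imwrite("pics/s15c.png",cv2.resize(im[90:260,300:440,::-1],None,fx=3.5,fy=3.5,interpolation=cv2.INTER_CUBIC))
im,d,c,s=snap("wrist","w15")
P=cloud(c,d); lidfit(P,np.array([.5505,.002,.139]))
m=(np.hypot(P[...,0]-.5085,P[...,1]+.0745)<.02)&(abs(P[...,2]-.166)<.004); print("pin",P[m].mean(0),m.sum()); v,u=np.where(m)
print(u.mean(),v.mean())
E
```

```text
time: 16.2
tool_pos: [0.5514, 0.0026, 0.317]
tcp_rot: [3.115, -0.388, 0.005]
wrist_force: [-2.6, -1.2, 7.7]
width: 0.29
time: 16.53
tool_pos: [0.551, 0.0027, 0.3152]
tcp_rot: [3.115, -0.388, 0.002]
wrist_force: [0.4, -0.2, 0.9]
width: 0.575
time: 16.95
tool_pos: [0.5525, 0.0028, 0.3853]
tcp_rot: [3.116, -0.388, 0.015]
wrist_force: [-0.1, 0.8, 1.2]
width: 0.575
lid n [ 0.0012 -0.0027  1.    ] pts 1140 flange top centre [0.5515 0.0021] 0.1387 r 0.0616 knobpt [0.5515 0.002  0.1577]
lid n [ 1.e-04 -1.e-04  1.e+00] pts 17642 flange top centre [0.5527 0.0027] 0.1396 r 0.0617 knobpt [0.5527 0.0027 0.1586]
pin [ 0.51251217 -0.07210292  0.16602659] 189
438.55026455026456 261.76190476190476
```

View pics/w15.png

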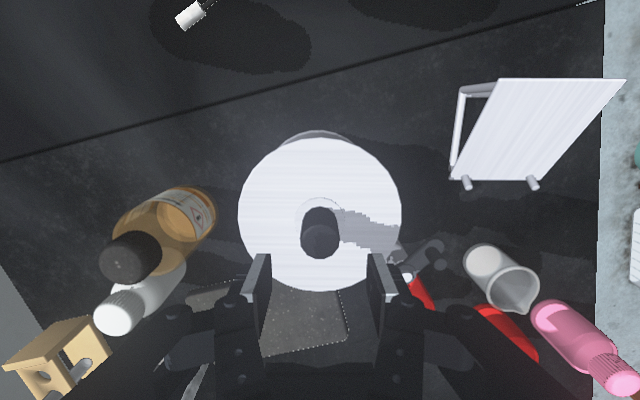

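View pics/s15c.png

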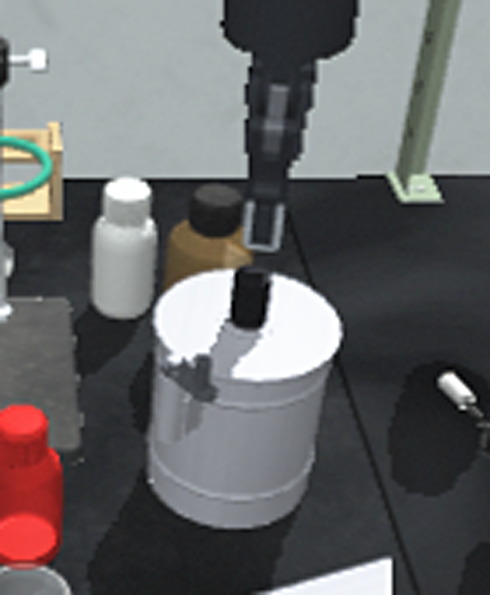

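```bash
python3 -m creep '[{"slide":[0,0.5,0],"angular":[0,0,-0.9]},{"slide":[-0.2,1,0],"angular":[0,0,-0.9]},{"slide":[-0.2,1,0],"angular":[0,0,-0.9]},{"slide":[-0.2,1,0],"angular":[0,0,-0.8]},{"slide":[-0.4,0.5,0],"angular":[0,0,0]}]' 1 30; python3 -m creep '[{"slide":[0,0,0],"angular":[0,0,0]},{"slide":[0,0,0],"angular":[0,0,0]}]'; python3 -c "
from h import *
rel([.515,-.106,.152],[0,0,-1],[0,1,0],g=.173)"
```

```text
time: 17.47
tool_pos: [0.5132, -0.096, 0.379]
tcp_rot: [3.139, -0.003, -0.002]
wrist_force: [0.9, -0.1, -0.2]
width: 0.001
time: 17.63
tool_pos: [0.5131, -0.0946, 0.3793]
tcp_rot: [3.14, -0.009, -0.001]
wrist_force: [-0.2, 0.1, 0.6]
width: 0.005
t 17.63 TCP [ 0.5131 -0.0946  0.3793] grasp [ 0.513  -0.0949  0.2063] F [-0.2  0.1  0.6] w 0.005
target TCP [ 0.515 -0.106  0.325] | slide units [0.08 0.45 2.17] | rot units(4deg) [ 0.02  0.01 -0.08]
```

```bash
python3 -m creep '[{"slide":[0.08,0.5,0],"angular":[0,0,-0.08]},{"slide":[0,0,0.7],"angular":[0,0,0]},{"slide":[0,0,0.8],"angular":[0,0,0]},{"slide":[0,0,0.5],"angular":[0,0,0]},{"slide":[0,0,0],"angular":[0,0,0]}]'
python3 - <<'E'
from h import *
rel([.515,-.106,.152],[0,0,-1],[0,1,0],g=.173)
snap("wrist","w16")
im,d,c,_=snap("side","s16")
cv2.imwrite("pics/s16c.png",cv2.resize(im[110:250,310:420,::-1],None,fx=4,fy=4,interpolation=cv2.INTER_CUBIC))
E
```

```text
time: 18.05
tool_pos: [0.5146, -0.1057, 0.3267]
tcp_rot: [3.141, 0.004, -0.009]
wrist_force: [-0.7, 0.8, -0.9]
width: -0.0
t 18.05 TCP [ 0.5146 -0.1057  0.3267] grasp [ 0.5136 -0.1058  0.1537] F [-0.7  0.8 -0.9] w -0.0
target TCP [ 0.515 -0.106  0.325] | slide units [0.02 0.01 0.07] | rot units(4deg) [0.01 0.08 0.04]
```

View pics/w16.png

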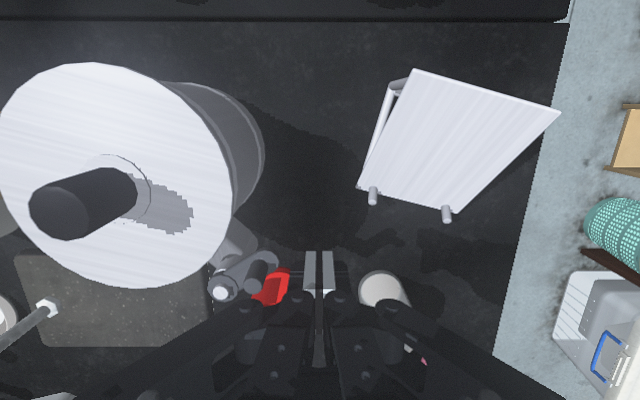

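View pics/s16c.png

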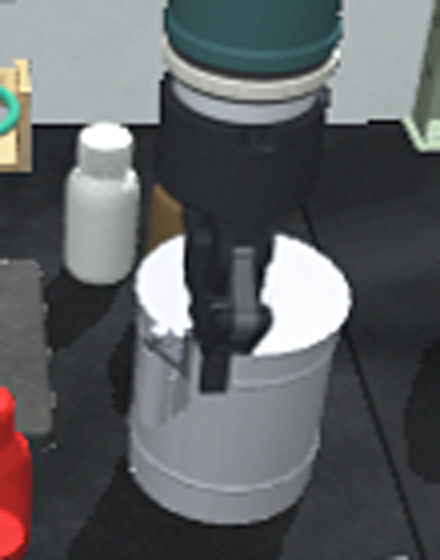

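```bash
python3 -m creep '[{"slide":[0,-0.4,0.05],"angular":[0,0,0]},{"slide":[0,-0.4,0],"angular":[0,0,0]},{"slide":[0,-0.4,0],"angular":[0,0,0]},{"slide":[0,-0.3,0],"angular":[0,0,0]},{"slide":[0,0,0],"angular":[0,0,0]}]'
python3 - <<'E'
from h import *
rel([.515,-.048,.152],[0,0,-1],[0,1,0],g=.173)
snap("wrist","w17")
E
```

```text
time: 18.57
tool_pos: [0.5185, -0.0691, 0.3333]
tcp_rot: [3.135, 0.005, 0.019]
wrist_force: [6.2, -4.6, 5.9]
width: 0.001
t 18.57 TCP [ 0.5185 -0.0691  0.3333] grasp [ 0.5206 -0.0702  0.1603] F [ 6.2 -4.6  5.9] w 0.001
target TCP [ 0.515 -0.048  0.325] | slide units [-0.14 -0.85  0.33] | rot units(4deg) [ 0.09 -0.17  0.04]
```

View pics/w17.png

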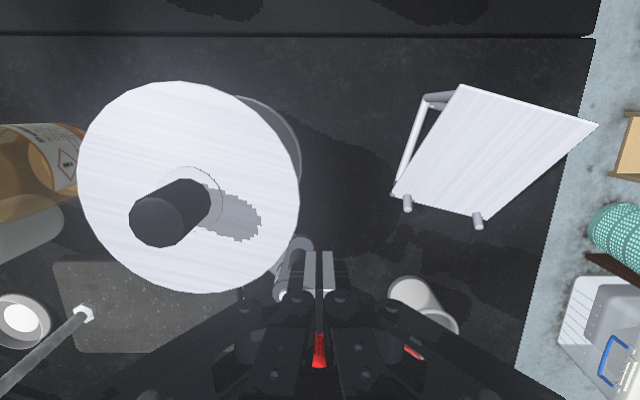

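Run:
```python
from h import *
rel([.515,-.048,.152],[0,0,-1],[0,1,0],g=.173)
im,d,c,s=snap("wrist","w18"); cv2.imwrite("pics/w18c.png",cv2.resize(im[210:330,220:400,::-1],None,fx=4.4,fy=4.4,interpolation=cv2.INTER_CUBIC))
im,d,c,_=snap("side","s18")
cv2.imwrite("pics/s18c.png",cv2.resize(im[110:250,310:420,::-1],None,fx=4,fy=4,interpolation=cv2.INTER_CUBIC))
```

```text
t 18.62 TCP [ 0.5185 -0.0691  0.3334] grasp [ 0.5206 -0.0701  0.1604] F [ 5.8 -3.9  3.5] w 0.004
target TCP [ 0.515 -0.048  0.325] | slide units [-0.14 -0.85  0.33] | rot units(4deg) [ 0.08 -0.17  0.04]
```

View pics/w18c.png

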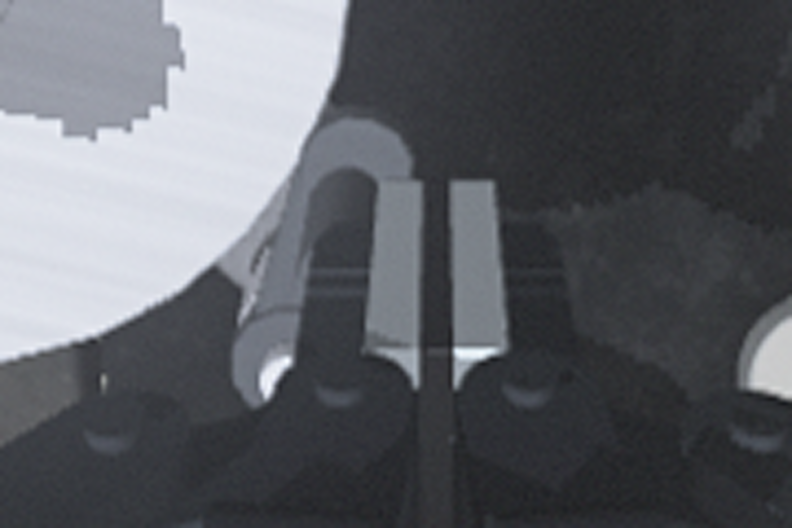

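View pics/s18c.png

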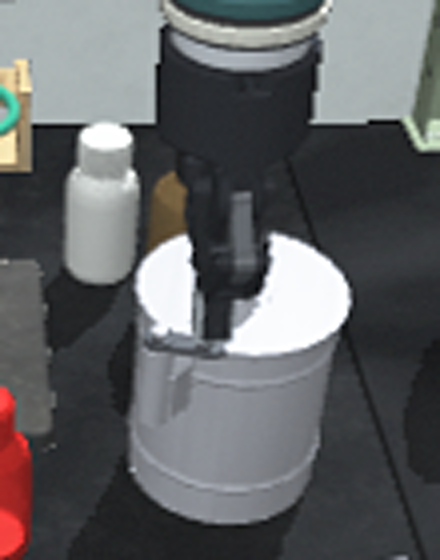

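Run:
```python
from h import *
for n in ("w18",):
    z=np.load(f"pics/{n}.npz"); c=cam("wrist",bot.read_state()); c["wc"]=z["wc"]; P=cloud(c,z["d"])
    for v in range(240,304,5):
        print(v,[f"{u}:{P[v,u,0]*1e3:.0f},{P[v,u,1]*1e3:.0f},{P[v,u,2]*1e3:.0f}" for u in range(272,324,6)])
z=np.load("pics/s18.npz"); c=cam("side"); P=cloud(c,z["d"])
m=(abs(P[...,0]-.505)<.035)&(abs(P[...,1]+.06)<.03)&(P[...,2]>.143)&(P[...,2]<.2)
q=P[m]; q=q[np.lexsort((q[:,0].round(2),q[:,2].round(2)))]; print((q*1e3).round(0).astype(int)[::3].tolist())
```

```text
240 ['272:527,-43,139', '278:527,-46,139', '284:527,-50,139', '290:530,-54,146', '296:530,-57,147', '302:530,-61,147', '308:531,-64,148', '314:464,-66,-0', '320:464,-72,1']
245 ['272:524,-42,139', '278:524,-46,139', '284:524,-50,139', '290:527,-54,147', '296:527,-57,147', '302:527,-61,147', '308:527,-64,147', '314:458,-66,1', '320:458,-72,0']
250 ['272:521,-42,140', '278:520,-46,139', '284:521,-49,140', '290:524,-54,147', '296:526,-57,151', '302:526,-61,151', '308:532,-64,164', '314:532,-68,164', '320:532,-71,163']
255 ['272:517,-42,138', '278:517,-46,140', '284:508,-47,121', '290:524,-54,154', '296:526,-58,157', '302:526,-61,157', '308:533,-65,170', '314:532,-68,169', '320:533,-70,170']
260 ['272:514,-42,139', '278:505,-43,123', '284:517,-50,146', '290:525,-55,161', '296:528,-58,167', '302:529,-62,168', '308:533,-65,175', '314:532,-68,174', '320:533,-70,175']
265 ['272:510,-42,139', '278:502,-43,124', '284:515,-50,147', '290:525,-55,166', '296:529,-59,172', '302:529,-62,173', '308:532,-65,178', '314:532,-68,179', '320:533,-70,180']
270 ['272:497,-39,123', '278:503,-44,132', '284:511
[... 1747 characters left out ...]
1], [525, -75, 161], [529, -77, 162], [510, -69, 170], [513, -76, 173], [514, -75, 169], [512, -75, 167], [512, -76, 165], [519, -80, 173], [517, -82, 172], [523, -81, 171], [521, -81, 169], [530, -77, 173], [525, -81, 171], [527, -83, 170], [510, -65, 178], [510, -76, 184], [512, -76, 181], [513, -76, 178], [513, -75, 175], [518, -81, 185], [522, -82, 183], [518, -81, 180], [524, -82, 180], [520, -85, 180], [516, -84, 177], [531, -77, 182], [526, -82, 180], [526, -83, 176], [509, -64, 185], [512, -76, 191], [510, -76, 186], [514, -79, 186], [519, -81, 192], [525, -84, 194], [521, -81, 190], [517, -81, 188], [523, -82, 188], [521, -85, 187], [527, -81, 192], [531, -76, 186], [525, -83, 186]]
```

```bash
python3 -m creep '[{"slide":[0,0,-0.1],"angular":[0,0,0]},{"slide":[0,0,0],"angular":[0,0,0]}]'; python3 -m creep '[{"slide":[0,0,-0.1],"angular":[0,0,0]},{"slide":[0,0,0],"angular":[0,0,0]}]'
```

```text
time: 18.88
tool_pos: [0.5166, -0.0689, 0.334]
tcp_rot: [3.138, 0.004, 0.008]
wrist_force: [0.1, -2.5, 0.9]
width: 0.001
time: 19.05
tool_pos: [0.5157, -0.0689, 0.3349]
tcp_rot: [3.139, 0.003, 0.002]
wrist_force: [-0.7, -1.1, 0.3]
width: 0.003
```

```bash
python3 -m creep '[{"slide":[0,-0.2,0],"angular":[0,0,0]},{"slide":[0,-0.2,0],"angular":[0,0,0]},{"slide":[0,0,0],"angular":[0,0,0]}]'
python3 - <<'E'
from h import *
im,d,c,s=snap("wrist","w19"); cv2.imwrite("pics/w19c.png",cv2.resize(im[210:330,220:400,::-1],None,fx=4.4,fy=4.4,interpolation=cv2.INTER_CUBIC))
E
```

```text
time: 19.3
tool_pos: [0.5158, -0.0585, 0.3345]
tcp_rot: [3.14, 0.003, 0.002]
wrist_force: [0.6, -0.1, 0.4]
width: 0.001
```

View pics/w19c.png

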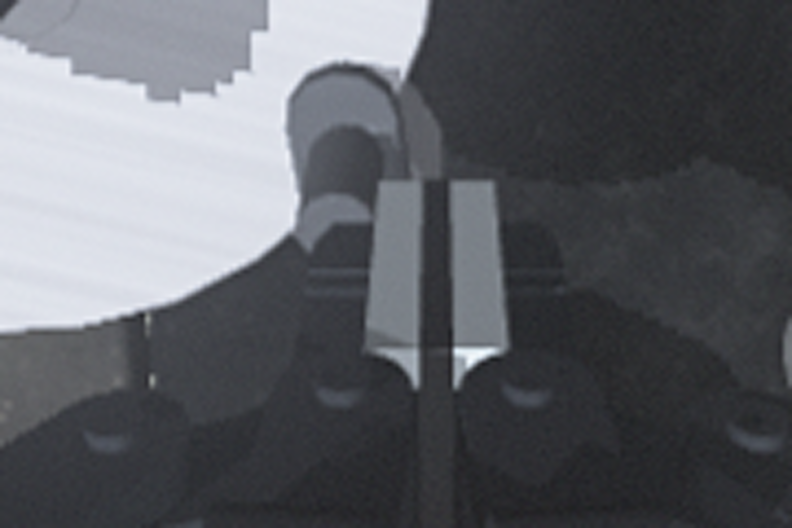

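```bash
python3 -m creep '[{"slide":[0,-0.2,0],"angular":[0,0,0]},{"slide":[0,-0.2,0],"angular":[0,0,0]},{"slide":[0,0,0],"angular":[0,0,0]}]'; python3 -m creep '[{"slide":[0,-0.1,0],"angular":[0,0,0]},{"slide":[0,0,0],"angular":[0,0,0]},{"slide":[0,0,0],"angular":[0,0,0]}]'
python3 - <<'E'
from h import *
im,d,c,s=snap("wrist","w20"); cv2.imwrite("pics/w20c.png",cv2.resize(im[210:330,220:400,::-1],None,fx=4.4,fy=4.4,interpolation=cv2.INTER_CUBIC))
E
```

```text
time: 19.6
tool_pos: [0.5151, -0.0486, 0.334]
tcp_rot: [3.14, 0.004, -0.002]
wrist_force: [-0.8, -2.0, 0.7]
width: -0.003
time: 19.85
tool_pos: [0.5155, -0.0466, 0.3341]
tcp_rot: [3.14, 0.003, 0.001]
wrist_force: [-0.3, -1.6, -0.4]
width: 0.001
```

View pics/w20c.png

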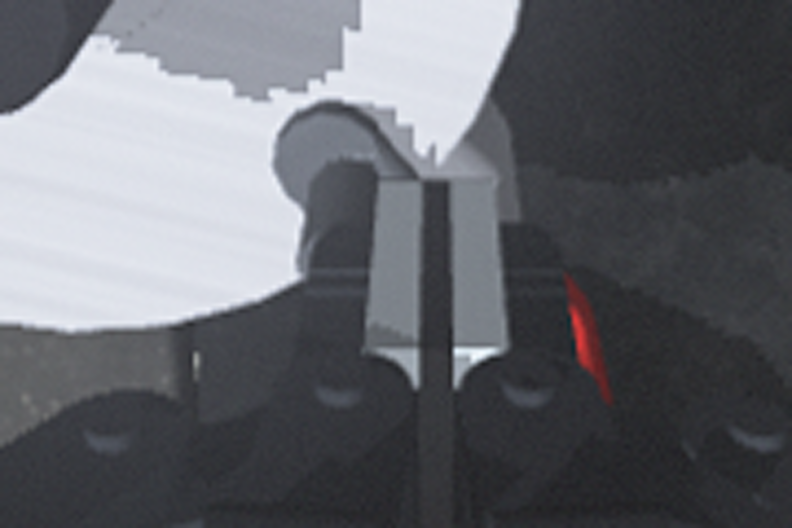

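Nearly at the stop; keep pushing in small steps until the force rises.

```bash
python3 -m creep '[{"slide":[0,-0.08,0],"angular":[0,0,0]},{"slide":[0,0,0],"angular":[0,0,0]},{"slide":[0,0,0],"angular":[0,0,0]}]'; python3 -m creep '[{"slide":[0,-0.08,0],"angular":[0,0,0]},{"slide":[0,0,0],"angular":[0,0,0]},{"slide":[0,0,0],"angular":[0,0,0]}]';python3 -m creep '[{"slide":[0,-0.06,0],"angular":[0,0,0]},{"slide":[0,0,0],"angular":[0,0,0]},{"slide":[0,0,0],"angular":[0,0,0]}]'
```

```text
time: 20.15
tool_pos: [0.5156, -0.0449, 0.3342]
tcp_rot: [3.139, 0.003, 0.001]
wrist_force: [-2.1, -3.1, -0.6]
width: -0.001
time: 20.4
tool_pos: [0.5153, -0.0433, 0.3341]
tcp_rot: [3.138, 0.003, -0.001]
wrist_force: [-3.6, -5.1, 0.1]
width: -0.005
time: 20.65
tool_pos: [0.5153, -0.0426, 0.3342]
tcp_rot: [3.135, 0.004, -0.001]
wrist_force: [-4.0, -8.8, -0.5]
width: -0.0
```

```bash
python3 -m creep '[{"slide":[0,0.5,0],"angular":[0,0,0]},{"slide":[0,0.8,0],"angular":[0,0,0]},{"slide":[0,0.8,-0.5],"angular":[0,0,0]},{"slide":[0,0.8,-1],"angular":[0,0,0]},{"slide":[0,0.8,-1],"angular":[0,0,0]}]';python3 -m creep '[{"slide":[-0.5,0.8,-0.8],"angular":[0,0,0]},{"slide":[-1,0.9,0],"angular":[0,0,0]},{"slide":[-1,0.9,0],"angular":[0,0,0]},{"slide":[-1,0.5,0],"angular":[0,0,0]},{"slide":[0,0,0],"angular":[0,0,0]}]'
python3 - <<'E'
from lid import *
for n,f in (("side","s21"),("wrist","w21"),("top","t21")):
    im,d,c,s=snap(n,f);P=cloud(c,d)
    lidfit(P,np.array([.551,.002,.139]))
    m=(np.hypot(P[...,0]-.506,P[...,1]+.044)<.035)&(P[...,2]>.158)&(P[...,2]<.172)
    if m.sum(): q=P[m]; print(n,"pin",q.mean(0).round(4),m.sum()); 
    if n=="side": cv2.imwrite("pics/s21c.png",cv2.resize(im[110:250,300:420,::-1],None,fx=4,fy=4,interpolation=cv2.INTER_CUBIC))
    if n=="top": cv2.imwrite("pics/t21c.png",cv2.resize(im[120:290,220:460,::-1],None,fx=3.3,fy=3.3,interpolation=cv2.INTER_CUBIC))
E
```

```text
time: 21.07
tool_pos: [0.5159, -0.1343, 0.3972]
tcp_rot: [3.141, 0.003, 0.002]
wrist_force: [0.8, 0.5, 0.0]
width: 0.002
time: 21.48
tool_pos: [0.426, -0.2131, 0.418]
tcp_rot: [3.138, -0.003, 0.004]
wrist_force: [-0.1, 0.6, -0.5]
width: 0.0
lid n [ 5.0e-04 -1.9e-03  1.0e+00] pts 1096 flange top centre [0.5517 0.0026] 0.1387 r 0.0618 knobpt [0.5517 0.0026 0.1577]
side pin [ 0.514  -0.0346  0.1635] 19
lid n [-0.0077 -0.0084  0.9999] pts 11000 flange top centre [ 0.5316 -0.0157] 0.1398 r 0.056 knobpt [ 0.5314 -0.0158  0.1588]
wrist pin [ 0.5152 -0.0349  0.1649] 311
lid n [-0.005  -0.0055  1.    ] pts 1475 flange top centre [0.5491 0.0007] 0.1397 r 0.0615 knobpt [0.549  0.0006 0.1587]
top pin [ 0.5109 -0.0344  0.1659] 18
```

View pics/s21c.png

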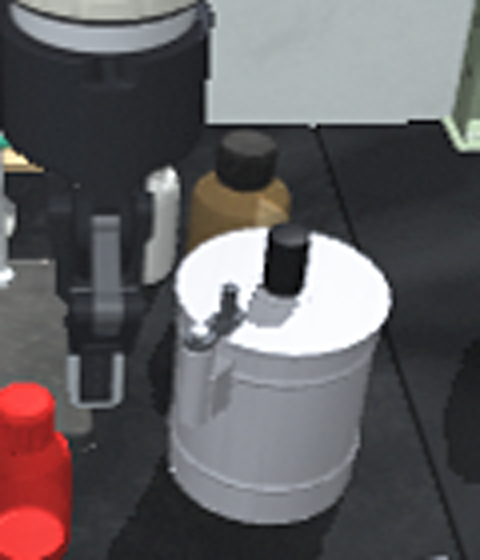

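View pics/t21c.png

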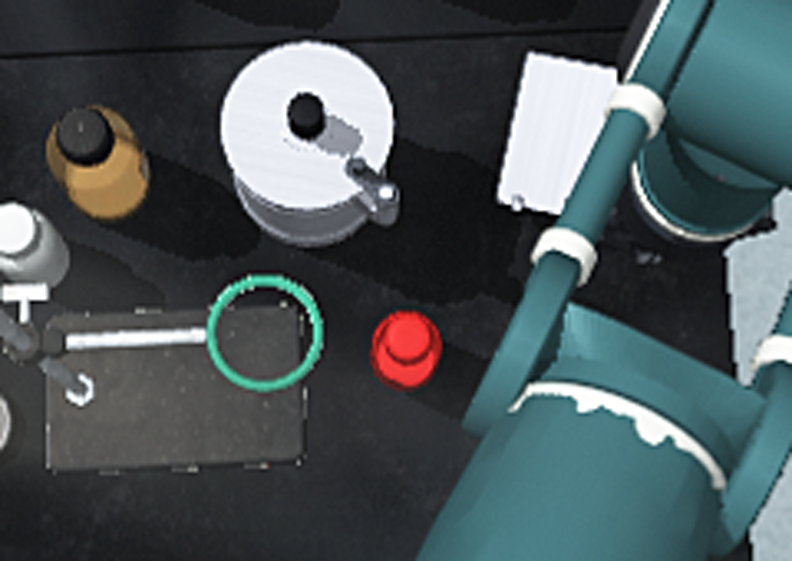

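View pics/w21.png

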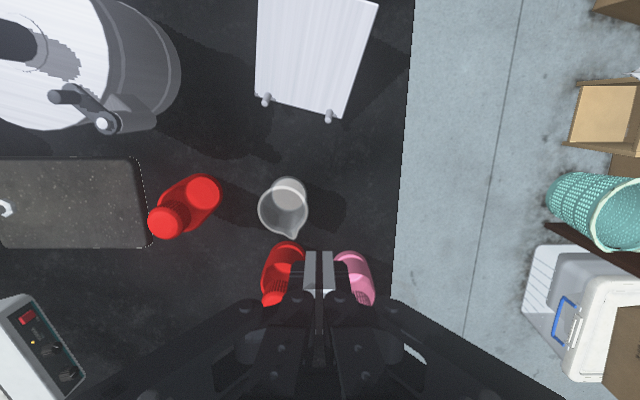

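```bash
python3 -m creep '[{"slide":[0,0,0],"angular":[0,0,0]},{"slide":[0,0,0],"angular":[0,0,0]},{"slide":[0,0,0],"angular":[0,0,0]}]'; python3 -c "
from workcell import order
print(order.finish_job())"
```

```text
time: 21.88
tool_pos: [0.4293, -0.2108, 0.4172]
tcp_rot: [3.139, 0.005, 0.003]
wrist_force: [-0.3, 1.0, -0.2]
width: -0.003
the job is handed in; nothing more can be done
None
```

The bottle is in the pot, the lid is seated on the rim and the clip is closed over its edge. I handed the job in at 21.9 s; no verdict is reported.

- **Bottle:** I gripped it by the cap and lowered it to contact with the pot's floor. After release the wrist camera showed it upright near the pot's centre. With the lid on it could not be checked again.
- **Lid:** I gripped the knob along its tilted axis, lifted it off the rest, levelled it and lowered it to contact. The last side view puts the knob point 157.7 mm above the worktop (158 mm nominal), within 2 mm of the pot's centre and under 0.2° from level. The top view agrees to about 3 mm and 0.4°.
- **Clip:** I pushed the pin with the shut fingers until the force rose at the stop. The pin then measured within about 2.5 mm of its closed position, pointing at the knob, in all three cameras.

**What did not go cleanly:**
- On the first push the thicker part of the finger rode up onto the pin's top, at about 6 N. I raised the tool slightly and finished with the finger's flat plate.
- The last wrist-camera fit of the lid was unusable because the picture cut the lid off.
- The beaker, big bottle and white bottle looked undisturbed in the pictures; I did not re-measure them numerically.

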